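# Draw the sample cup out of the cooling block and stand it on the balance

### The arm

A 7-joint arm with a two-finger parallel gripper is mounted at the origin on the work surface. World frame = base frame: x ahead of the robot, y to its left, z up, the work surface at z = 0. Lengths are in m, angles in rad, forces in N, time in s.
With the tool pointing down it reaches from about 0.4 to 0.875 m from the base axis. Payload 19.3 kg.
Tool frame: the origin (TCP) lies at the very end of the fingers, on their centre line; the grasp point (between the pads) lies 19 mm behind it; z points along the fingers, x is the direction in which the jaws open and shut, and the axes are right-handed (so a half turn about z gives the same grasp; the last joint's range is limited). The gripper opens to 85 mm and grips with 20 to 120 N. Pads are 22 mm wide; open, the fingers measure 114 mm over their backs; the gripper's body (76 mm by 85 mm) begins 54 mm behind the grasp point. The pads swing forward as they close: fully open they stand 13 mm farther back than shut.
Start: joints at [1.063, 0.521, -0.036, 1.599, 0.021, 1.021, -0.113], TCP at [0.265, -0.566, 0.231] pointing down, gripper open.
Joint ranges: [-2.91, 2.91], [-0.3, 2.13], [-1.5, 1.42], [0.17, 2.43], [-1.26, 4.41], [0.16, 1.93], [-2.52, 2.52]. Speed limits (rad/s): [1.89, 1.89, 2.39, 2.39, 3.01, 3.01, 3.01].

### API

Orientations are given as [roll, pitch, yaw] about the fixed x, y, z axes, in that order (R = Rz(yaw) Ry(pitch) Rx(roll)).
In Python, from workcell import observe, eyes, job_done gives the robot as it stands. The module is installed in compiled form; this text tells all that it offers.
- The arm moves only by the shell command python3 -m pendant 'ROWS' [FORCE]. ROWS is JSON, a list of rows, each an object of numbers: "dx", "dy", "dz": the shift along the tool's x, y, z in mm; "ax", "ay", "az": the turn, a rotation vector about the tool's x, y, z in degrees; "claw": the finger opening in mm, from 0 to 85.4. A call has 1 to 10 rows; each row is the pose to reach, as a shift and turn from the pose commanded when the call began, along the tool's axes at that moment; what a row does not reach only later rows make up. A row lasts 1/12 s, in which the tool goes at most 41.7 mm and 7.16 degrees, less where a joint would pass 70% of its speed; a pose out of reach is approached as far as the arm can. A call with a gripper value outside its range is refused whole. The fingers move at their own pace and stop on an object; FORCE is the grip in N (left out, the last holds). Time passes only in rows, so rows that repeat a pose let the fingers close. It gives the time, the measured TCP pose, the force and the opening at its end, in the units of the state.
- observe(): the state, without advancing time (a new reading comes with each control period).
- eyes.grab_frame(name): name is "scene" or "top"; returns a dict with "image" (400x640x3 uint8, blue, green, red), "fovy" (degrees; the focal length in pixels is half the picture's height over the tangent of half this angle, whatever the lens; pixels are square), "cx", "cy" (the principal point, pixels), "dist" ([k1, k2, p1, p2, k3] as OpenCV has them; the pictures are not rectified), "view" (4x4, takes a point from world to camera coordinates). Camera axes: x right, y up, looking along -z (the intrinsics and any distortion apply to the point x, -y, -z); pixel columns grow to the right and rows downward; lengths in m; the calibration is good to about 2 mm. A picture is of the moment at which its call begins. There is no depth.
- job_done(): hands the job in, once; it reports no verdict.
The state is a dict: "clock": time; "qpos": joint angles; "qd": joint speeds; "joint_efforts": joint torques, N m; "position": TCP position; "tool_rot": TCP orientation; "force": force on the tool from outside, world axes, zero at the start; "moment": the same for the moment, N m; "grip_width": finger opening in m.
Only numpy, scipy, OpenCV 4.12 (cv2) and the standard library are available. Lean on these libraries where they do the work, as an engineer would, in place of code of your own. Each camera call takes 0.05 s, during which the arm holds its last target.

### The job

Take the hook from its fork stand and with it draw the sample cup, the one insert with a wire bail, up out of its deep bore in the cooling block; feel your way without forcing the bail, and never touch the cup or bail with the gripper itself. Keep the cup upright, stand it gently on the balance's round pan, clear of the edge, unhook it, and hang the hook back on the fork. Leave the two blank plugs in their bores and everything else where it stands.

Things in the scene. Friction and masses are not known exactly. Their poses are not given: they have to be found in the camera images.
- block: Fixed aluminium cooling block, 66 x 166 x 90 mm high; origin under its centre, long side along its y. Three bores in its top, 38 mm wide, 80 mm deep (flat floor 10 mm above the bench), on its centre line at y = -52, 0 and +52 mm. The cup is in one of them, the plugs in the others.
- cup: Closed stainless sample cup, 36 mm in diameter and 36 mm high, flat lid, 0.14 to 0.29 kg, standing on the floor of a bore (1 mm play all round). Origin at the centre of its underside, z up. Over the lid stands a pivoted bail of 3 mm round wire, its peak some 16 mm below the block's top: too deep and narrow for fingers. The bail lies in the cup's y-z plane when upright.
- bail_pivot (a point): Centre of the bail's pivot axis (along the cup's y), 40 mm above the cup's origin. Bail: legs at y = +-12.5 mm rise 10 mm, then slope to a blunt peak at y = 0, wire axis 24 mm from the pivots. It leans up to 0.5 rad towards the cup's +x or -x (peak up to 12 mm off), slight friction (under 0.2 N at the peak). The lean at the start varies and is not reported: feel or look for it.
- hook: Loose hook tool, 90 g, hanging upright on the fork. Origin on the shank's axis at the underside of its round collar (32 mm in diameter, 5 mm thick), z up. Black square grip, 18 x 18 mm, sides along x and y, from 5 to 65 mm above the origin. Below, a straight shank of 4 mm round bar ends 85 mm under the origin in a toe pointing along the hook's +x.
- hook_toe (a point): Point on top of the toe where a bail rests: 5 mm along +x from the shank's axis, 81 mm under the hook's origin. The toe is 4 mm bar, its end turned up at x = 10 mm; the round tip reaches 4 mm above this point, the underside lies 4 mm below it. Over all the hooked end measures from x = -2 to +12 mm from the shank's axis.
- fork: Fixed fork stand, foot 110 x 80 mm. Two level tines, each 16 mm wide, tops 110 mm above the bench, with a 14 mm slot between them along the fork's x. Slot open at -x; upright post at +x.
- fork_rest (a point): The hook's place: slot centre at the height of the tines' tops, axes as the fork's; slot runs from 28 mm before it (open end) to 40 mm beyond (post). The hook's origin lies here as it hangs (within 3 mm), collar on the tines, toe along the fork's +x (within 0.1 rad). It can be lifted straight up out of the slot and lowered back the same way.
- balance: Fixed laboratory balance, 250 x 180 mm, housing 50 mm high; origin under its centre. The display is at -x, the round pan at +x.
- pan (a point): Centre of the upper face of the round steel weighing pan, 130 mm in diameter, 61 mm above the bench.
- plug_a: Blank steel plug, 36 mm in diameter, 58 mm high, dished top, loose in a bore; origin at the centre of its underside. Leave it.
- plug_b: Blank steel plug, 36 mm in diameter, 58 mm high, bevelled top, loose in a bore; origin at the centre of its underside. Leave it.
- beaker: Glass beaker, 68 mm wide, 85 mm high; origin under its centre. Bystander.
- bottle: Amber bottle, 60 mm wide, 110 mm high; origin under its centre. Bystander.
- cork_ring: Cork flask ring, 90 mm wide, 25 mm high; origin under its centre. Bystander.
- jar: Closed glass jar, 56 mm wide, 60 mm high; origin under its centre. Bystander.
- spatula: Thin steel double-ended lab spatula, 160 mm long, 9 mm wide, lying along its x; origin under its middle. Bystander.
- weight: Brass calibration weight, 32 mm wide, 40 mm high; origin under its centre. Bystander.

How it is judged:
By the outcome, as a careful person would: the job done as asked, in the order asked, and still so for the second after the job is handed in, with the robot touching nothing.
It also fails if it takes over 72 s, if anything falls off the work surface, if the arm or the gripper's body presses on something with over 40 N, if the wrist force passes 120 N, or if a joint passes its speed limit or range.

## Working session

There is one attempt and no reset: what is moved stays moved. The work goes in short steps, Python scripts to look and compute and a shell command to move; the robot and the scene stay as the last step left them, time stands still between calls to the robot, and variables do not carry over. Pictures are saved under pics/ and viewed, and the job is handed in when it is done.

```bash
mkdir -p pics; ls
python3 - <<'E'
from workcell import observe, eyes
import cv2,pickle
print(observe())
d={}
for n in ("scene","top"):
    f=eyes.grab_frame(n); d[n]=f
    cv2.imwrite(f"pics/{n}0.png",f["image"])
    print(n,f["fovy"],f["cx"],f["cy"],f["dist"],f["view"])
pickle.dump(d,open("f0.pkl","wb"))
E
```

```text
pics
{'clock': 0.0, 'qpos': array([ 1.06279077,  0.52202191, -0.03635031,  1.59999781,  0.02117279,
        1.02104033, -0.11278085]), 'qd': array([ 1.17528200e-03,  3.21755285e-04, -1.01300802e-04, -8.99572113e-05,
        1.42958134e-03, -1.17984036e-03, -8.46825504e-04]), 'joint_efforts': array([-4.01306315e-04, -9.27112055e+01,  1.98011935e+00, -3.69943678e+01,
        1.78480911e-02,  8.02352006e-03, -5.14047906e-05]), 'position': array([ 0.26482343, -0.56577059,  0.23072417]), 'tool_rot': array([ 3.14155230e+00,  1.08328713e-03, -1.13297616e+00]), 'force': array([0.08281445, 0.8593914 , 0.14922251]), 'moment': array([0.01898078, 0.0128953 , 0.0205799 ]), 'grip_width': 0.08531041808261328}
scene 51.51037442177908 316.61491246214416 198.69991801927455 [-0.09464179  0.          0.          0.          0.        ] [[ 0.31669455  0.94837267  0.01714194 -0.19133151]
 [-0.68350913  0.21564253  0.69736187  0.33313986]
 [ 0.6576624  -0.23256737  0.71651419 -1.44124873]
 [ 0.          0.          0.          1.        ]]
top 48.62443747661225 315.35749369266966 201.22155561393768 [-0.11377702  0.          0.          0.          0.        ] [[ 0.01803919 -0.99940265  0.02947751 -0.01645106]
 [ 0.98634516  0.02261508  0.16313121 -0.59704562]
 [-0.1637004   0.02613225  0.98616392 -0.8738049 ]
 [ 0.          0.          0.          1.        ]]
```

View pics/scene0.png

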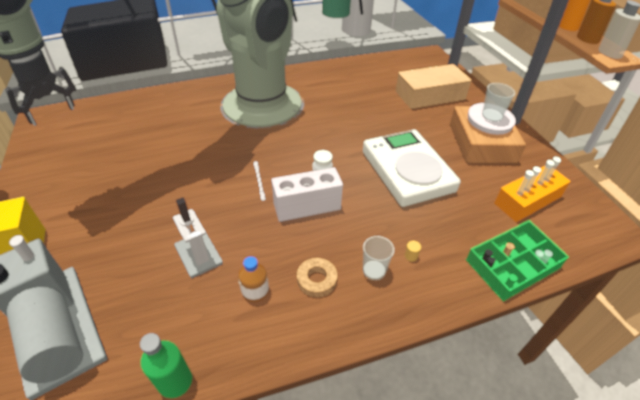

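View pics/top0.png

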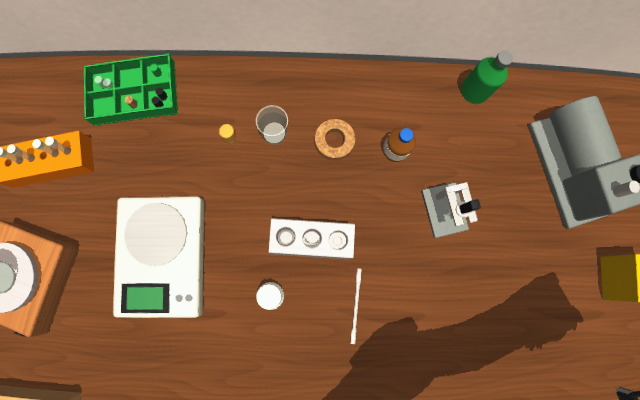

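```bash
cat > h.py <<'E'
import numpy as np,cv2
from workcell import observe,eyes
from scipy.spatial.transform import Rotation as R
def K(f):
    fl=200/np.tan(np.radians(f["fovy"])/2); return np.array([[fl,0,f["cx"]],[0,fl,f["cy"]],[0,0,1.]])
def proj(f,P):
    P=np.atleast_2d(P).astype(float); V=np.array(f["view"]); C=P@V[:3,:3].T+V[:3,3]; C=C*[1,-1,-1]
    return cv2.projectPoints(C,np.zeros(3),np.zeros(3),K(f),np.array(f["dist"]))[0][:,0]
def ray(f,uv):
    p=cv2.undistortPoints(np.array(uv,float).reshape(-1,1,2),K(f),np.array(f["dist"]))[:,0]
    V=np.array(f["view"]); d=np.c_[p[:,0],-p[:,1],-np.ones(len(p))]@V[:3,:3]; o=-V[:3,:3].T@V[:3,3]
    return o,d/np.linalg.norm(d,axis=1,keepdims=True)
def onz(f,uv,z):
    o,d=ray(f,uv); return o+d*((z-o[2])/d[:,2])[:,None]
def crop(f,x0,y0,w,h,s,name):
    im=f["image"][y0:y0+h,x0:x0+w]; cv2.imwrite("pics/"+name,cv2.resize(im,None,fx=s,fy=s,interpolation=cv2.INTER_CUBIC))
E
python3 - <<'E'
from h import *;import pickle
d=pickle.load(open("f0.pkl","rb"))
crop(d["top"],260,205,100,62,8,"t_block.png")
crop(d["top"],415,170,75,75,8,"t_fork.png")
crop(d["scene"],265,145,85,75,8,"s_block.png")
crop(d["scene"],165,190,65,90,6,"s_fork.png")
for n in d:
    V=np.array(d[n]["view"]);print(n,-V[:3,:3].T@V[:3,3])
E
```

```text
scene [ 1.23615288 -0.22557298  0.80363592]
top [0.4461476  0.01989549 0.95959658]
```

View pics/t_block.png

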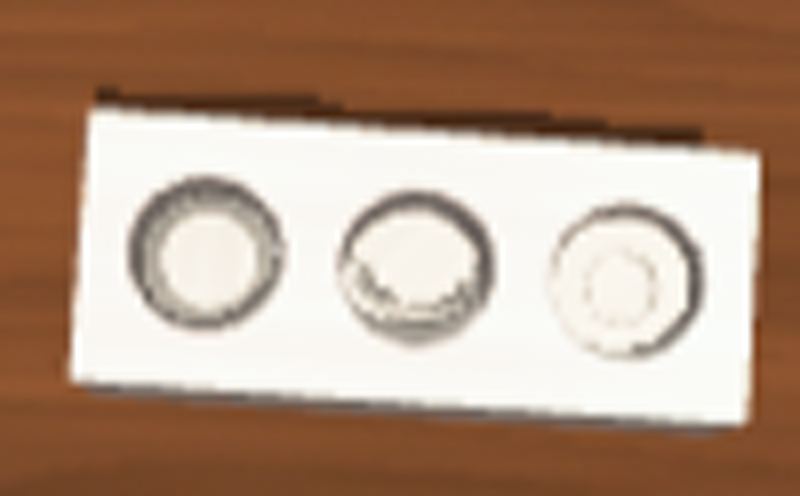

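View pics/s_block.png

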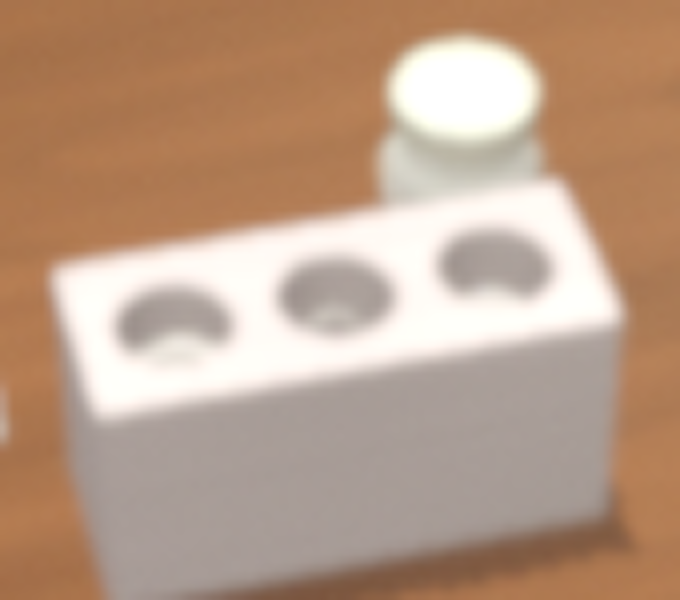

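View pics/t_fork.png

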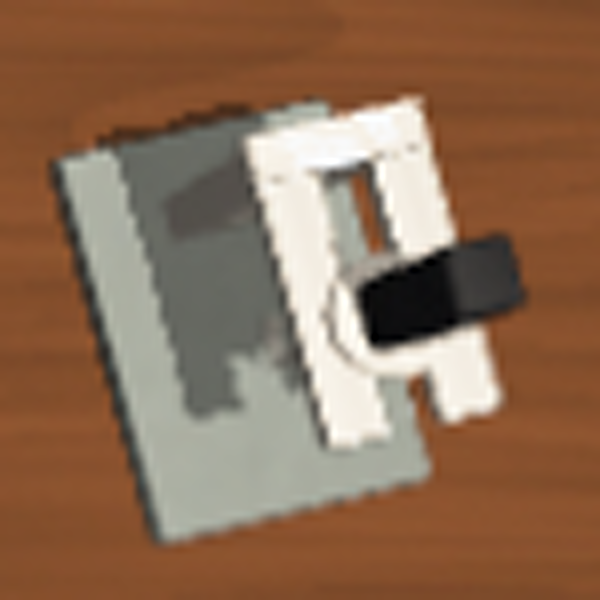

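View pics/s_fork.png

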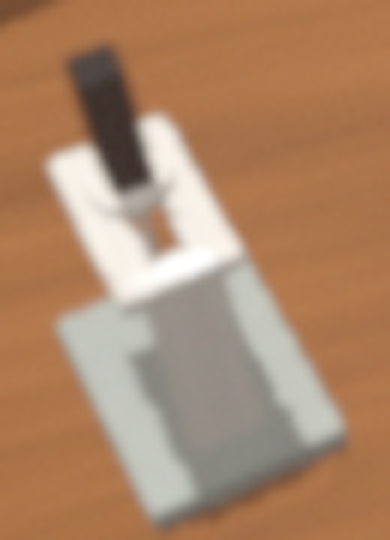

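Run:
```python
from h import *;import pickle
d=pickle.load(open("f0.pkl","rb"))
t=d["top"];s=d["scene"]
c=np.array([[90,108],[760,153],[748,425],[72,382]])/8+[260,205]-0.44
P=onz(t,c,.09);print(P.round(4), P.mean(0))
for a,b in((0,1),(1,2),(2,3),(3,0)):print(np.linalg.norm(P[a]-P[b]))
# bores
b=np.array([[207,252],[417,267],[627,282]])/8+[260,205]-.44
print("bores",onz(t,b,.09).round(4))
cs=np.array([[55,270],[562,180],[625,318],[100,418]])/8+[265,145]-.44
P=onz(s,cs,.09);print("scene",P.round(4),P.mean(0))
bs=np.array([[174,326],[335,297],[494,269]])/8+[265,145]-.44
print(onz(s,bs,.09).round(4))
im=cv2.cvtColor(t["image"][222:252,272:352],cv2.COLOR_BGR2GRAY).astype(float)
im2=np.clip((im-90)*255/(255-90),0,255); im2=255*(im2/255)**3
a=cv2.resize(im2.astype(np.uint8),None,fx=10,fy=10,interpolation=cv2.INTER_CUBIC)
im=cv2.cvtColor(s["image"][170:195,275:340],cv2.COLOR_BGR2GRAY).astype(float)
im2=np.clip((im-90)*255/(255-90),0,255)
b=cv2.resize(im2.astype(np.uint8),None,fx=12,fy=11,interpolation=cv2.INTER_CUBIC)
o=np.zeros((600,800),np.uint8);o[:300,:800]=a;o[310:310+275,:780]=b
cv2.imwrite("pics/enh.png",o)
```

```text
[[ 0.5548  0.0843  0.09  ]
 [ 0.5471 -0.0817  0.09  ]
 [ 0.48   -0.0791  0.09  ]
 [ 0.4872  0.0865  0.09  ]] [0.51728424 0.002487   0.09      ]
0.16617313653865487
0.06719613511972948
0.1657498981240782
0.0675526157629702
bores [[ 0.5198  0.0544  0.09  ]
 [ 0.5172  0.0028  0.09  ]
 [ 0.5145 -0.049   0.09  ]]
scene [[ 0.4789 -0.0798  0.09  ]
 [ 0.4865  0.0876  0.09  ]
 [ 0.5532  0.0839  0.09  ]
 [ 0.5464 -0.0829  0.09  ]] [0.5162417  0.00218451 0.09      ]
[[ 0.5146 -0.0509  0.09  ]
 [ 0.5171  0.0006  0.09  ]
 [ 0.5199  0.0523  0.09  ]]
```

View pics/enh.png

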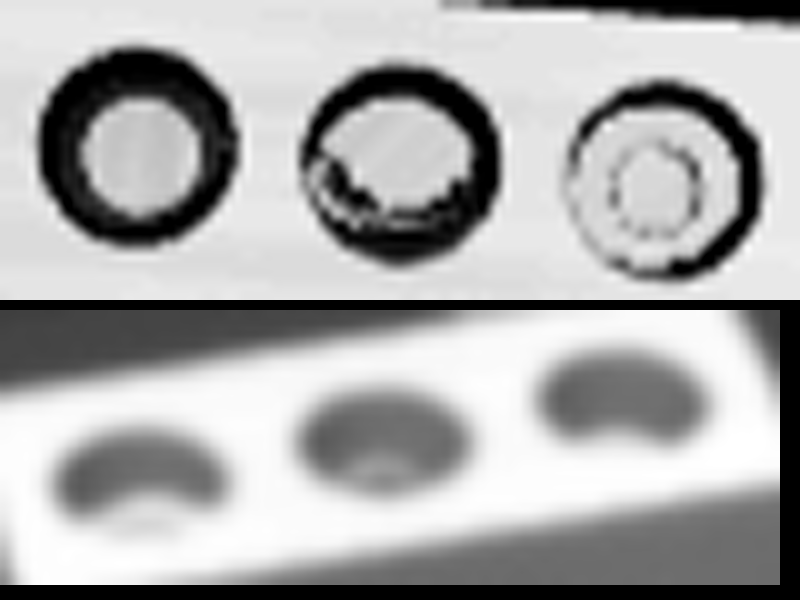

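```bash
cat > bail.py <<'E'
from h import *
def bail(c,yaw,lean):
    pts=np.array([[0,-12.5,0],[0,-12.5,10],[0,0,24],[0,12.5,10],[0,12.5,0]])*1e-3
    # rotate about y by lean (towards +x)
    r=R.from_euler('z',yaw)*R.from_euler('y',lean)
    Q=np.concatenate([np.linspace(pts[i],pts[i+1],8) for i in range(4)])
    return r.apply(Q)+np.array([c[0],c[1],.05])
E
python3 - <<'E'
from bail import *;import pickle
d=pickle.load(open("f0.pkl","rb"));t=d["top"]
S=16;x0,y0,w,h=300,226,24,24
g=t["image"][y0:y0+h,x0:x0+w].astype(float)
g=255*(np.clip(g-60,0,195)/195)**2
base=cv2.resize(g.astype(np.uint8),None,fx=S,fy=S,interpolation=cv2.INTER_CUBIC)
C=(.5170,.0020)
def draw(im,P,col):
    uv=((proj(t,P)-[x0,y0]+.5)*S).astype(int); cv2.polylines(im,[uv.reshape(-1,1,2)],False,col,1)
a=base.copy()
b=base.copy()
th=np.linspace(0,2*np.pi,60)
draw(b,np.c_[C[0]+.018*np.cos(th),C[1]+.018*np.sin(th),0*th+.046],(0,180,0))
draw(b,np.c_[C[0]+.019*np.cos(th),C[1]+.019*np.sin(th),0*th+.09],(200,180,0))
draw(b,bail(C,-.047,-.45),(0,0,255))
draw(b,bail(C,-.047,0),(255,0,0))
draw(b,bail(C,-.047,.45),(255,0,255))
cv2.imwrite("pics/bail.png",np.hstack([a,b]))
E
```

```text
(no output)
```

View pics/bail.png

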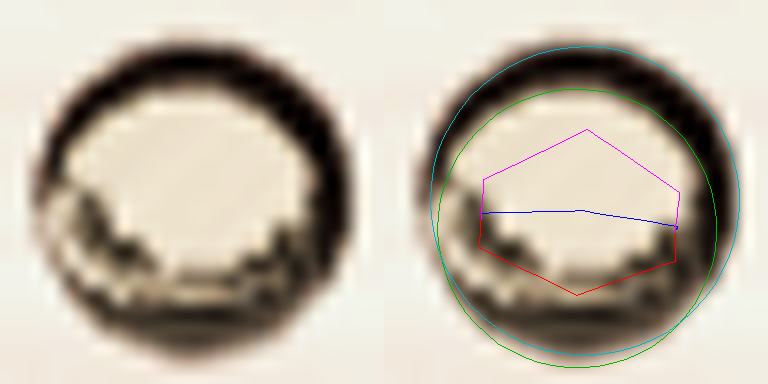

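Run:
```python
from bail import *;import pickle
d=pickle.load(open("f0.pkl","rb"))
C=(.5170,.0015)
out=[]
for n,x0,y0,w,h in (("top",300,226,24,24),("scene",296,172,24,24)):
    t=d[n];S=16
    g=t["image"][y0:y0+h,x0:x0+w].astype(float)
    g=255*(np.clip(g-60,0,195)/195)**(2 if n=="top" else 1.5)
    base=cv2.resize(g.astype(np.uint8),None,fx=S,fy=S,interpolation=cv2.INTER_CUBIC)
    def draw(im,P,col):
        uv=((proj(t,P)-[x0,y0]+.5)*S).astype(int); cv2.polylines(im,[uv.reshape(-1,1,2)],False,col,1)
    b=base.copy()
    th=np.linspace(0,2*np.pi,60)
    draw(b,np.c_[C[0]+.018*np.cos(th),C[1]+.018*np.sin(th),0*th+.046],(0,180,0))
    draw(b,np.c_[C[0]+.019*np.cos(th),C[1]+.019*np.sin(th),0*th+.09],(200,180,0))
    draw(b,bail(C,-.047,-.5),(0,0,255))
    draw(b,bail(C,.25,-.5),(0,160,255))
    draw(b,bail(C,-.047,0),(255,0,0))
    draw(b,bail(C,-.047,.5),(255,0,255))
    out+=[base,b] if n=="scene" else [b]
cv2.imwrite("pics/bail2.png",np.hstack(out)[:, -768:])
```

```text
(no output)
```

View pics/bail2.png

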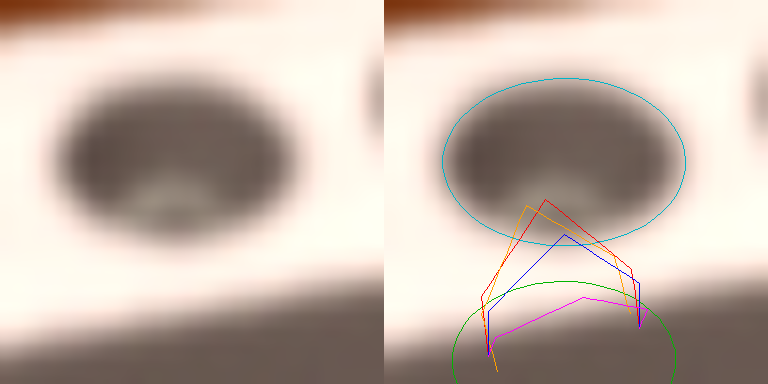

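Run:
```python
from bail import *;import pickle
d=pickle.load(open("f0.pkl","rb"))
t=d["top"]
g=cv2.cvtColor(t["image"],cv2.COLOR_BGR2GRAY)
print(g[227:250,301:323])
e=cv2.equalizeHist(g[227:250,301:323])
a=cv2.resize(e,None,fx=24,fy=24,interpolation=cv2.INTER_NEAREST)
cv2.imwrite("pics/eq.png",a)
C=(.5170,.0020)
for yaw in(-.25,-.047,.15):
  for l in(-.5,-.3): print(yaw,l,proj(t,bail(C,yaw,l)[[0,7,15,23,31]]).round(1).tolist())
```

```text
[[250 250 250 249 249 249 249 249 249 247 246 247 248 248 249 248 249 249
  249 249 249 249]
 [249 249 249 249 249 249 246 243 238 223 221 222 231 233 242 247 249 249
  249 249 249 249]
 [249 249 249 249 248 244 223 183 150 128 111 114 130 136 179 224 242 248
  249 249 249 249]
 [248 248 248 248 240 213 146 111 111 112 124 123 121 108 110 131 178 234
  246 249 249 249]
 [247 247 247 237 177 109 109 141 176 179 193 193 188 149 118 105 109 157
  225 246 248 248]
 [247 247 241 175 113 140 174 216 243 243 242 243 242 227 189 146 102 107
  153 224 247 247]
 [248 246 214 112 147 216 242 243 243 242 243 244 245 245 242 224 145  99
  103 163 245 247]
 [249 243 147 147 216 242 243 243 242 243 244 245 245 244 244 242 224 143
   94 121 225 248]
 [247 228 124 216 242 242 243 242 243 244 245 245 244 244 244 245 243 222
  124 104 184 249]
 [246 194 136 235 242 243 242 243 244 245 245 244 244 244 245 244 244 241
  183  96 166 247]
 [245 187 173 211 234 239 243 244 245 245 244 244 244 245 244 243 245 242
  195  92 149 243]
 [246 187 225 228 175 222 244 245 245 244 244 244 244 244 244 245 245 240
  1
[... 891 characters left out ...]
225 214 216 227 237 244 248 248 248
  248 248 248 248]
 [247 247 247 247 247 247 247 247 247 247 247 247 247 247 247 247 247 247
  247 248 248 248]]
-0.25 -0.5 [[317.5, 241.2], [317.0, 243.2], [310.3, 244.3], [305.2, 239.9], [305.8, 238.0]]
-0.25 -0.3 [[317.5, 241.2], [317.3, 242.3], [310.9, 242.1], [305.4, 239.0], [305.8, 238.0]]
-0.047 -0.5 [[317.7, 240.0], [317.7, 242.0], [311.5, 244.5], [305.4, 241.2], [305.6, 239.2]]
-0.047 -0.3 [[317.7, 240.0], [317.8, 241.1], [311.6, 242.3], [305.5, 240.3], [305.6, 239.2]]
0.15 -0.5 [[317.7, 238.8], [318.1, 240.8], [312.6, 244.5], [305.9, 242.4], [305.6, 240.4]]
0.15 -0.3 [[317.7, 238.8], [318.0, 239.9], [312.3, 242.2], [305.8, 241.5], [305.6, 240.4]]
```

View pics/eq.png

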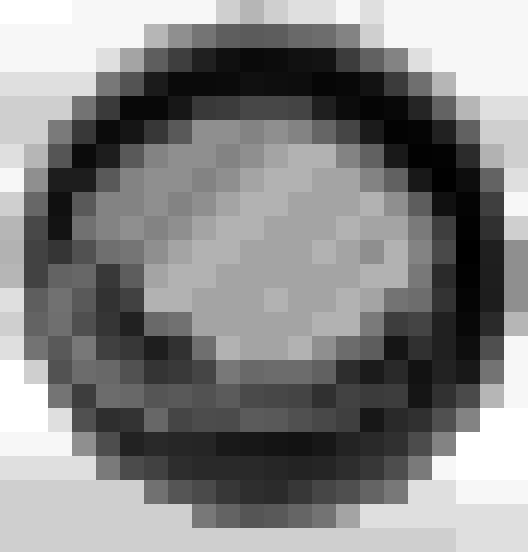

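Run:
```python
from h import *;import pickle
d=pickle.load(open("f0.pkl","rb"));t=d["top"];s=d["scene"]
def T(p):return np.array(p)/8+[415,170]-.44
def S(p):return np.array(p)/6+[165,190]-.42
print("tines",onz(t,T([[245,140],[420,97],[330,447],[390,432],[445,422],[498,402]]),.11).round(4))
print("slot sides", onz(t,T([[325,180],[390,432],[372,165],[440,415]]),.11).round(4))
print("griptop t",onz(t,T([[488,283]]),.175), "s",onz(s,S([[93,67]]),.175))
print("tines s",onz(s,S([[45,160],[120,305],[165,113],[243,255],[115,210]]),.11).round(4))
# pan, housing
print("pan",onz(t,[[155,234]],.061),onz(s,[[418,169]],.061))
print("bottle",onz(t,[[406,135]],.11),"beaker",onz(t,[[271,118]],.085),"jar",onz(t,[[270,296]],.06),"wt",onz(t,[[227,132]],.04))
```

```text
tines [[ 0.6217 -0.2611  0.11  ]
 [ 0.634  -0.3068  0.11  ]
 [ 0.5452 -0.2803  0.11  ]
 [ 0.5492 -0.2958  0.11  ]
 [ 0.5519 -0.31    0.11  ]
 [ 0.5571 -0.3239  0.11  ]]
slot sides [[ 0.6121 -0.2813  0.11  ]
 [ 0.5492 -0.2958  0.11  ]
 [ 0.6162 -0.2936  0.11  ]
 [ 0.5536 -0.3088  0.11  ]]
griptop t [[ 0.57622352 -0.29630931  0.175     ]] s [[ 0.57809546 -0.29848905  0.175     ]]
tines s [[ 0.5539 -0.3282  0.11  ]
 [ 0.6325 -0.3084  0.11  ]
 [ 0.5432 -0.2819  0.11  ]
 [ 0.6225 -0.2631  0.11  ]
 [ 0.5868 -0.3054  0.11  ]]
pan [[0.51989838 0.32268286 0.061     ]] [[0.53055854 0.31456928 0.061     ]]
bottle [[ 0.72718504 -0.18361876  0.11      ]] beaker [[0.76400101 0.09181637 0.085     ]] jar [[0.40161474 0.08317824 0.06      ]] wt [[0.74632617 0.1896483  0.04      ]]
```

```bash
cat > go.py <<'E'
from h import *
def rel(p,yaw,q=True):
    o=observe(); r=R.from_euler('xyz',o["tool_rot"]); g=R.from_euler('xyz',[np.pi,0,yaw])
    s=r.inv().apply(np.array(p)-o["position"])*1000; a=np.degrees((r.inv()*g).as_rotvec())
    print("pos",o["position"].round(4),"rot",o["tool_rot"].round(4),"q",o["qpos"].round(2),"F",o["force"].round(2),"w",round(o["grip_width"],4),"t",o["clock"])
    print("shift",s.round(1),"turn",a.round(2))
E
python3 -c "
from go import *
rel([.577,-.297,.231],.242-np.pi/2)"
```

```text
pos [ 0.2648 -0.5658  0.2308] rot [ 3.1415e+00  1.0000e-03 -1.1330e+00] q [ 1.06  0.52 -0.04  1.6   0.02  1.02 -0.11] F [-0.82  0.69  0.02] w 0.0858 t 0.1
shift [-1.111e+02 -3.967e+02 -1.000e-01] turn [1.000e-02 6.000e-02 1.122e+01]
```

```bash
python3 -m pendant '[{"dx":-5,"dy":-20,"az":1},{"dx":-16,"dy":-58,"az":2},{"dx":-26,"dy":-96,"az":3},{"dx":-36,"dy":-134,"az":4},{"dx":-47,"dy":-172,"az":5},{"dx":-58,"dy":-210,"az":6},{"dx":-68,"dy":-248,"az":7.5},{"dx":-79,"dy":-286,"az":9},{"dx":-90,"dy":-324,"az":10},{"dx":-100,"dy":-360,"az":11}]' 60
python3 -c "
from go import *
rel([.577,-.297,.231],.242-np.pi/2)"
```

```text
pos [ 0.2648 -0.5658  0.2308] rot [ 3.1415e+00  1.0000e-03 -1.1330e+00] q [ 1.06  0.52 -0.04  1.6   0.02  1.02 -0.11] F [-0.82  0.69  0.02] w 0.0858 t 0.1
shift [-1.111e+02 -3.967e+02 -1.000e-01] turn [1.000e-02 6.000e-02 1.122e+01]schema error: expected keys dx, dy, dz, ax, ay, az, claw
```

```bash
python3 -m pendant '[{"dx":-5,"dy":-20,"dz":0,"ax":0,"ay":0,"az":1,"claw":85},{"dx":-16,"dy":-58,"dz":0,"ax":0,"ay":0,"az":2,"claw":85},{"dx":-26,"dy":-96,"dz":0,"ax":0,"ay":0,"az":3,"claw":85},{"dx":-36,"dy":-134,"dz":0,"ax":0,"ay":0,"az":4,"claw":85},{"dx":-47,"dy":-172,"dz":0,"ax":0,"ay":0,"az":5,"claw":85},{"dx":-58,"dy":-210,"dz":0,"ax":0,"ay":0,"az":6,"claw":85},{"dx":-68,"dy":-248,"dz":0,"ax":0,"ay":0,"az":7.5,"claw":85},{"dx":-79,"dy":-286,"dz":0,"ax":0,"ay":0,"az":9,"claw":85},{"dx":-90,"dy":-324,"dz":0,"ax":0,"ay":0,"az":10,"claw":85},{"dx":-100,"dy":-360,"dz":0,"ax":0,"ay":0,"az":11,"claw":85}]' 60
python3 -c "
from go import *
rel([.577,-.297,.231],.242-np.pi/2)"
```

```text
clock: 0.93
position: [0.5499, -0.3209, 0.2311]
tool_rot: [3.141, 0.0, -1.325]
force: [1.1, 0.2, 0.3]
grip_width: 0.0848
pos [ 0.5499 -0.3209  0.2311] rot [ 3.1413e+00  5.0000e-04 -1.3255e+00] q [ 0.47  0.54 -0.05  1.57  0.03  1.04 -0.91] F [1.1  0.22 0.31] w 0.0848 t 0.9333
shift [-16.6 -32.1   0.1] turn [0.01 0.03 0.19]
```

```bash
python3 -m pendant '[{"dx":-9,"dy":-17,"dz":0,"ax":0,"ay":0,"az":0,"claw":85},{"dx":-16.6,"dy":-32,"dz":0,"ax":0,"ay":0,"az":0.2,"claw":85},{"dx":-16.6,"dy":-32,"dz":0,"ax":0,"ay":0,"az":0.2,"claw":60}]'
python3 - <<'E'
from go import *
rel([.577,-.297,.131],.242-np.pi/2)
f=eyes.grab_frame("top");crop(f,390,120,110,130,5,"g1t.png")
f=eyes.grab_frame("scene");crop(f,150,120,90,110,5,"g1s.png")
E
```

```text
clock: 1.18
position: [0.5782, -0.2953, 0.2306]
tool_rot: [-3.141, 0.002, -1.324]
force: [0.1, 0.5, -0.3]
grip_width: 0.0752
pos [ 0.5782 -0.2953  0.2306] rot [-3.1409e+00  1.7000e-03 -1.3241e+00] q [ 0.42  0.56 -0.05  1.53  0.03  1.05 -0.97] F [ 0.06  0.53 -0.32] w 0.0752 t 1.1833
shift [ 1.6  1.6 99.6] turn [-0.04  0.1   0.27]
```

View pics/g1s.png

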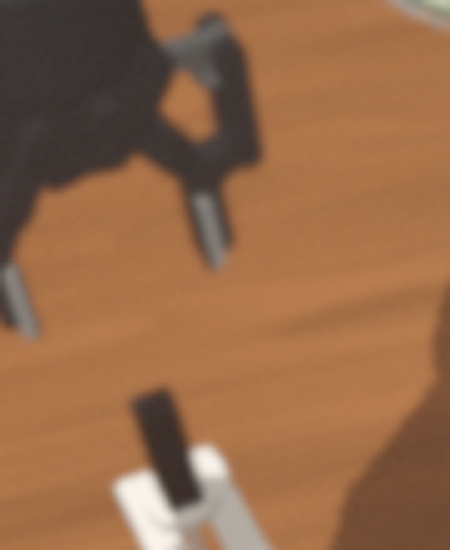

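View pics/g1t.png

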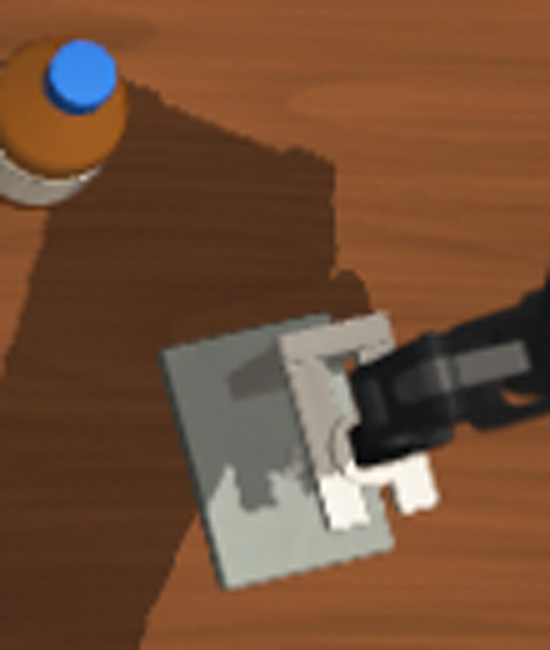

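```bash
python3 -m pendant '[{"dx":1,"dy":1,"dz":20,"ax":0,"ay":0,"az":0.3,"claw":60},{"dx":1,"dy":1,"dz":45,"ax":0,"ay":0,"az":0.3,"claw":60},{"dx":1,"dy":1,"dz":70,"ax":0,"ay":0,"az":0.3,"claw":60},{"dx":1,"dy":1,"dz":90,"ax":0,"ay":0,"az":0.3,"claw":60},{"dx":1,"dy":1,"dz":99,"ax":0,"ay":0,"az":0.3,"claw":60},{"dx":1,"dy":1,"dz":99,"ax":0,"ay":0,"az":0.3,"claw":60}]'
python3 - <<'E'
from go import *
rel([.577,-.297,.131],.242-np.pi/2)
f=eyes.grab_frame("top");crop(f,430,180,60,60,8,"g2t.png")
f=eyes.grab_frame("scene");crop(f,150,160,90,90,6,"g2s.png")
E
```

```text
clock: 1.78
position: [0.5732, -0.3007, 0.1305]
tool_rot: [3.139, 0.002, -1.335]
force: [-0.0, 0.2, 0.5]
grip_width: 0.0602
pos [ 0.5732 -0.3007  0.1305] rot [ 3.1388e+00  1.7000e-03 -1.3349e+00] q [ 0.42  0.67 -0.05  1.62  0.04  0.86 -0.98] F [-0.04  0.19  0.54] w 0.0602 t 1.7833
shift [-2.7 -4.5 -0.5] turn [ 0.16  0.1  -0.35]
```

View pics/g2s.png

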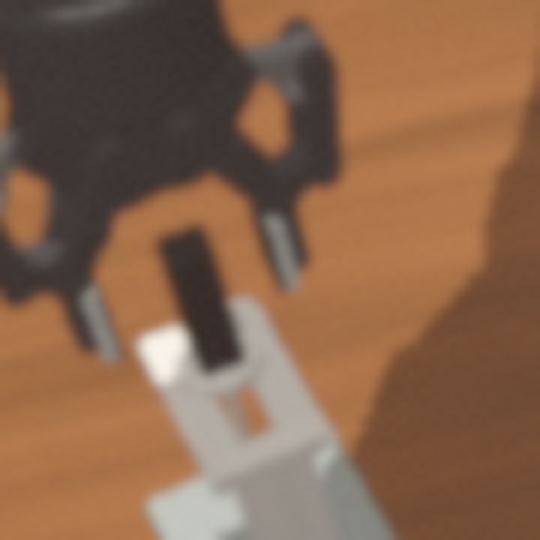

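View pics/g2t.png

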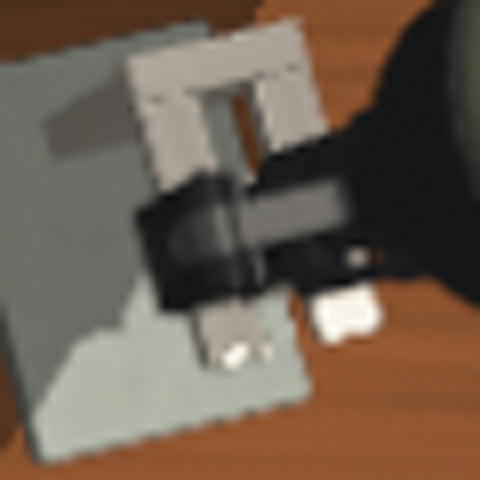

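```bash
python3 -m pendant '[{"dx":-2.2,"dy":-2.8,"dz":0,"ax":0,"ay":0,"az":0,"claw":60},{"dx":-2.2,"dy":-2.8,"dz":0,"ax":0,"ay":0,"az":0,"claw":40}]'
python3 -c "
from go import *
rel([.577,-.297,.131],.242-np.pi/2)"
python3 -m pendant '[{"dx":0,"dy":0,"dz":0,"ax":0,"ay":0,"az":0,"claw":40}]'
python3 -m pendant '[{"dx":0,"dy":0,"dz":0,"ax":0,"ay":0,"az":0,"claw":40}]'
python3 -m pendant '[{"dx":0,"dy":0,"dz":0,"ax":0,"ay":0,"az":0,"claw":40}]'
```

```text
clock: 2.05
position: [0.5781, -0.2971, 0.1337]
tool_rot: [-3.14, -0.001, -1.333]
force: [-0.4, 0.3, -0.6]
grip_width: 0.0493
pos [ 0.5781 -0.2971  0.1337] rot [-3.1397e+00 -1.0000e-03 -1.3334e+00] q [ 0.42  0.67 -0.05  1.61  0.04  0.86 -0.98] F [-0.45  0.25 -0.65] w 0.0493 t 2.05
shift [-0.4  1.   2.7] turn [-0.11 -0.05 -0.26]
clock: 2.13
position: [0.5776, -0.2973, 0.1333]
tool_rot: [-3.14, -0.001, -1.333]
force: [-0.2, -0.2, 0.4]
grip_width: 0.0401
clock: 2.22
position: [0.5774, -0.2974, 0.1329]
tool_rot: [-3.141, -0.001, -1.334]
force: [-0.1, -0.2, 0.1]
grip_width: 0.0401
clock: 2.3
position: [0.5772, -0.2974, 0.1327]
tool_rot: [-3.141, -0.0, -1.334]
force: [-0.7, -0.4, -0.5]
grip_width: 0.0401
```

```bash
python3 -m pendant '[{"dx":0,"dy":0,"dz":0,"ax":0,"ay":0,"az":0,"claw":26},{"dx":0,"dy":0,"dz":0,"ax":0,"ay":0,"az":0,"claw":22},{"dx":0,"dy":0,"dz":0,"ax":0,"ay":0,"az":0,"claw":18},{"dx":0,"dy":0,"dz":0,"ax":0,"ay":0,"az":0,"claw":12},{"dx":0,"dy":0,"dz":0,"ax":0,"ay":0,"az":0,"claw":10},{"dx":0,"dy":0,"dz":0,"ax":0,"ay":0,"az":0,"claw":10}]' 60
python3 - <<'E'
from go import *
rel([.577,-.2968,.1313],.242-np.pi/2)
f=eyes.grab_frame("scene");crop(f,150,160,90,90,6,"g3s.png")
f=eyes.grab_frame("top");crop(f,430,180,60,60,8,"g3t.png")
E
```

```text
clock: 2.8
position: [0.5772, -0.2975, 0.1324]
tool_rot: [-3.141, -0.0, -1.334]
force: [-1.1, 0.9, 3.0]
grip_width: 0.017
pos [ 0.5772 -0.2975  0.1324] rot [-3.1414e+00 -1.0000e-04 -1.3338e+00] q [ 0.42  0.67 -0.05  1.61  0.04  0.86 -0.98] F [-1.09  0.94  2.97] w 0.017 t 2.8
shift [-0.7 -0.   1.1] turn [-0.01 -0.01 -0.29]
```

View pics/g3s.png

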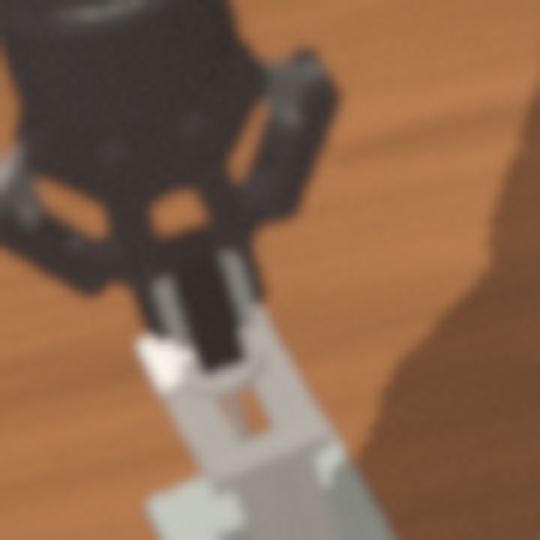

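```bash
python3 -m pendant '[{"dx":0,"dy":0,"dz":-4,"ax":0,"ay":0,"az":0,"claw":10},{"dx":0,"dy":0,"dz":-12,"ax":0,"ay":0,"az":0,"claw":10},{"dx":0,"dy":0,"dz":-26,"ax":0,"ay":0,"az":0,"claw":10},{"dx":0,"dy":0,"dz":-42,"ax":0,"ay":0,"az":0,"claw":10},{"dx":0,"dy":0,"dz":-58,"ax":0,"ay":0,"az":0,"claw":10},{"dx":0,"dy":0,"dz":-75,"ax":0,"ay":0,"az":0,"claw":10},{"dx":0,"dy":0,"dz":-92,"ax":0,"ay":0,"az":0,"claw":10},{"dx":0,"dy":0,"dz":-105,"ax":0,"ay":0,"az":0,"claw":10},{"dx":0,"dy":0,"dz":-110,"ax":0,"ay":0,"az":0,"claw":10},{"dx":0,"dy":0,"dz":-110,"ax":0,"ay":0,"az":0,"claw":10}]'
python3 - <<'E'
from go import *
rel([.577,-.2968,.2413],.242-np.pi/2)
f=eyes.grab_frame("scene");crop(f,140,100,100,120,5,"g4s.png")
E
```

```text
clock: 3.73
position: [0.5775, -0.2976, 0.2438]
tool_rot: [-3.14, -0.001, -1.334]
force: [-1.0, 0.3, -0.7]
grip_width: 0.0171
pos [ 0.5775 -0.2976  0.2438] rot [-3.1400e+00 -1.2000e-03 -1.3338e+00] q [ 0.42  0.55 -0.05  1.52  0.03  1.07 -0.97] F [-0.99  0.31 -0.73] w 0.0171 t 3.7333
shift [-0.9  0.3  2.5] turn [-0.09 -0.07 -0.29]
```

View pics/g4s.png

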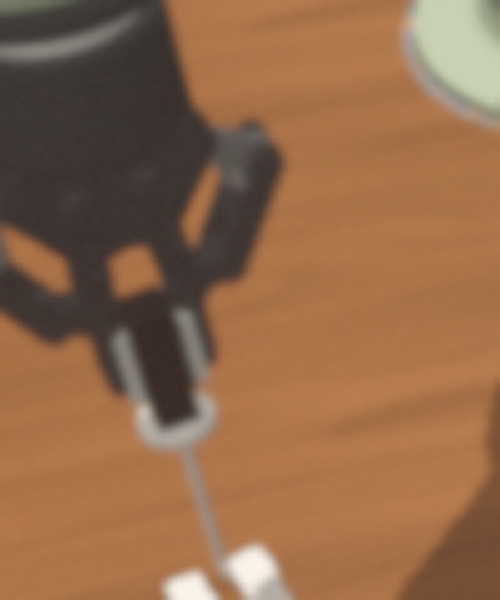

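```bash
python3 -m pendant '[{"dx":-8,"dy":0,"dz":0,"ax":0,"ay":0,"az":-4,"claw":10},{"dx":-30,"dy":-2,"dz":0,"ax":0,"ay":0,"az":-11,"claw":10},{"dx":-65,"dy":-4,"dz":0,"ax":0,"ay":0,"az":-18,"claw":10},{"dx":-102,"dy":-7,"dz":0,"ax":0,"ay":0,"az":-25,"claw":10},{"dx":-140,"dy":-10,"dz":0,"ax":0,"ay":0,"az":-32,"claw":10},{"dx":-178,"dy":-12,"dz":0,"ax":0,"ay":0,"az":-39,"claw":10},{"dx":-216,"dy":-15,"dz":0,"ax":0,"ay":0,"az":-46,"claw":10},{"dx":-252,"dy":-17,"dz":0,"ax":0,"ay":0,"az":-53,"claw":10},{"dx":-282,"dy":-19,"dz":0,"ax":0,"ay":0,"az":-60,"claw":10},{"dx":-301.6,"dy":-20.7,"dz":0,"ax":0,"ay":0,"az":-67,"claw":10}]'
python3 -m pendant '[{"dx":0,"dy":0,"dz":0,"ax":0,"ay":0,"az":-7,"claw":10},{"dx":0,"dy":0,"dz":0,"ax":0,"ay":0,"az":-14,"claw":10},{"dx":0,"dy":0,"dz":0,"ax":0,"ay":0,"az":-21,"claw":10},{"dx":0,"dy":0,"dz":0,"ax":0,"ay":0,"az":-28,"claw":10},{"dx":0,"dy":0,"dz":0,"ax":0,"ay":0,"az":-35,"claw":10},{"dx":0,"dy":0,"dz":0,"ax":0,"ay":0,"az":-42,"claw":10},{"dx":0,"dy":0,"dz":0,"ax":0,"ay":0,"az":-49,"claw":10},{"dx":0,"dy":0,"dz":0,"ax":0,"ay":0,"az":-56,"claw":10},{"dx":0,"dy":0,"dz":0,"ax":0,"ay":0,"az":-63,"claw":10},{"dx":0,"dy":0,"dz":0,"ax":0,"ay":0,"az":-70,"claw":10}]'
python3 -c "
from go import *
rel([.5265,.0014,.2433],1.524)"
```

```text
clock: 4.62
position: [0.5251, 0.0039, 0.2416]
tool_rot: [-3.141, 0.001, -0.155]
force: [0.2, 0.7, -1.1]
grip_width: 0.0174
clock: 5.45
position: [0.5259, 0.0006, 0.2414]
tool_rot: [-3.14, 0.0, 1.064]
force: [-0.9, -0.2, -1.0]
grip_width: 0.0173
pos [0.5259 0.0006 0.2414] rot [-3.1402e+00  4.0000e-04  1.0636e+00] q [ 0.39  0.42 -0.67  1.82  0.3   1.01  0.66] F [-0.88 -0.24 -1.04] w 0.0173 t 5.45
shift [ 1.   0.2 -1.9] turn [ -0.08   0.   -26.38]
```

```bash
python3 -m pendant '[{"dx":0,"dy":0,"dz":0,"ax":0,"ay":0,"az":-7,"claw":10},{"dx":0,"dy":0,"dz":0,"ax":0,"ay":0,"az":-14,"claw":10},{"dx":0,"dy":0,"dz":0,"ax":0,"ay":0,"az":-21,"claw":10},{"dx":0,"dy":0,"dz":0,"ax":0,"ay":0,"az":-26.4,"claw":10},{"dx":0,"dy":0,"dz":0,"ax":0,"ay":0,"az":-26.4,"claw":10},{"dx":0,"dy":0,"dz":0,"ax":0,"ay":0,"az":-26.4,"claw":10}]'
python3 - <<'E'
from go import *
rel([.5265,.0014,.2433],1.524)
import pickle
d={n:eyes.grab_frame(n) for n in("scene","top")};pickle.dump(d,open("f1.pkl","wb"))
crop(d["scene"],270,90,80,110,5,"g5s.png")
crop(d["top"],265,190,90,70,8,"g5t.png")
E
```

```text
clock: 5.95
position: [0.526, 0.0005, 0.2416]
tool_rot: [-3.14, -0.0, 1.515]
force: [0.2, -0.2, -0.2]
grip_width: 0.0171
pos [5.260e-01 5.000e-04 2.416e-01] rot [-3.1404e+00 -5.0000e-04  1.5148e+00] q [ 0.47  0.44 -0.77  1.82  0.36  1.03  1.07] F [ 0.18 -0.19 -0.16] w 0.0171 t 5.95
shift [ 0.9  0.4 -1.7] turn [-0.07 -0.03 -0.53]
```

View pics/g5s.png

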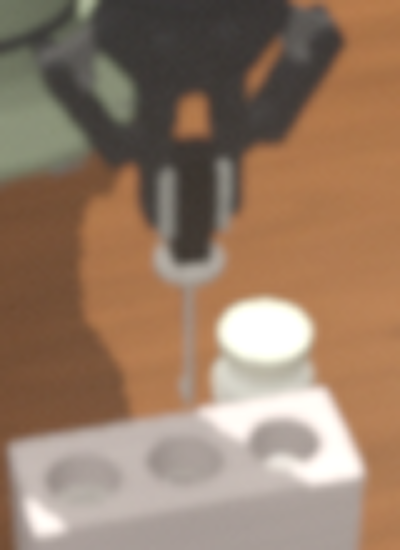

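View pics/g5t.png

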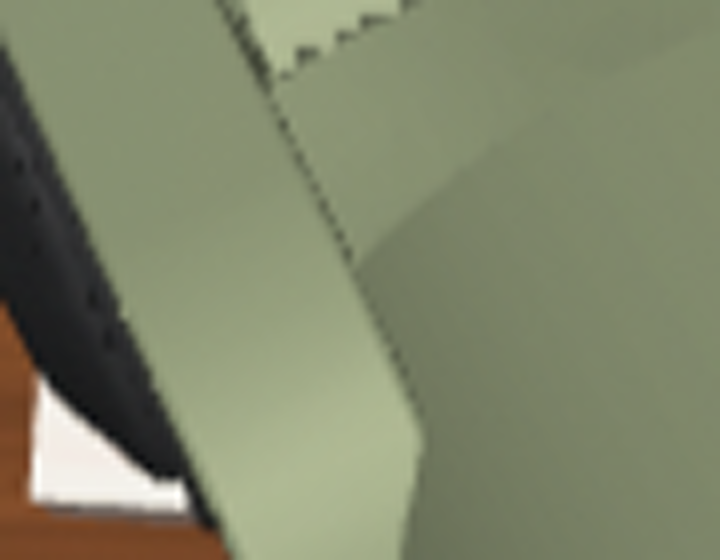

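Run:
```python
from go import *
import pickle
s=pickle.load(open("f1.pkl","rb"))["scene"]
o=observe();p=o["position"];r=R.from_euler('xyz',o["tool_rot"])
# hook frame: x = -tool y ; z=-tool z
def H(x,y,z): # hook coords mm -> world ; tool coords: tool y = -hook x, tool x: hook y ->
    # hook yaw=tool yaw+pi/2 : hook x = (-sin, cos)= -tool_y ; hook y=-tool x
    return p+r.apply(np.array([-y,-x,-z+22.4])*1e-3)
pts=np.array([H(0,0,0),H(0,0,-83),H(10,0,-83),H(10,0,-77)])
pts2=np.array([H(16*np.cos(a),16*np.sin(a),5) for a in np.linspace(0,6.3,30)])
print(pts.round(4))
x0,y0,w,h,S=290,135,36,42,14
im=cv2.resize(s["image"][y0:y0+h,x0:x0+w],None,fx=S,fy=S,interpolation=cv2.INTER_CUBIC)
a=im.copy()
for P,c in((pts,(0,0,255)),(pts2,(255,0,0))):
    cv2.polylines(a,[((proj(s,P)-[x0,y0]+.5)*S).astype(int).reshape(-1,1,2)],False,c,1)
cv2.imwrite("pics/ov1.png",np.hstack([im[:, :390],a[:,:390]]))
```

```text
[[0.5262 0.0006 0.2195]
 [0.5261 0.0006 0.1365]
 [0.5161 0.0012 0.1365]
 [0.5161 0.0012 0.1425]]
```

View pics/ov1.png

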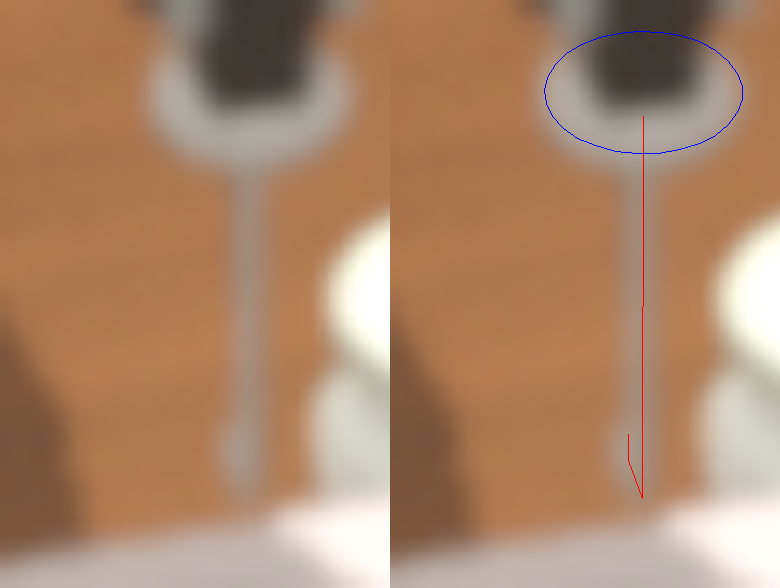

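```bash
python3 -m pendant '[{"dx":0.5,"dy":0,"dz":8,"ax":0,"ay":0,"az":-0.5,"claw":10},{"dx":0.5,"dy":0,"dz":20,"ax":0,"ay":0,"az":-0.5,"claw":10},{"dx":0.5,"dy":0,"dz":34,"ax":0,"ay":0,"az":-0.5,"claw":10},{"dx":0.5,"dy":0,"dz":44,"ax":0,"ay":0,"az":-0.5,"claw":10},{"dx":0.5,"dy":0,"dz":48,"ax":0,"ay":0,"az":-0.5,"claw":10},{"dx":0.5,"dy":0,"dz":48,"ax":0,"ay":0,"az":-0.5,"claw":10},{"dx":0.5,"dy":0,"dz":48,"ax":0,"ay":0,"az":-0.5,"claw":10}]'
python3 - <<'E'
from go import *
rel([.526,.001,.1604],1.524)
import pickle
s=eyes.grab_frame("scene")
crop(s,285,150,50,45,14,"g6s.png")
E
```

```text
clock: 6.63
position: [0.5264, 0.0013, 0.1943]
tool_rot: [-3.141, -0.0, 1.527]
force: [0.2, 0.1, -1.0]
grip_width: 0.0176
pos [0.5264 0.0013 0.1943] rot [-3.1414e+00 -2.0000e-04  1.5269e+00] q [ 0.44  0.5  -0.74  1.87  0.42  0.93  1.03] F [ 0.18  0.13 -0.99] w 0.0176 t 6.6333
shift [-0.3 -0.4 33.9] turn [-0.01 -0.01  0.17]
```

View pics/g6s.png

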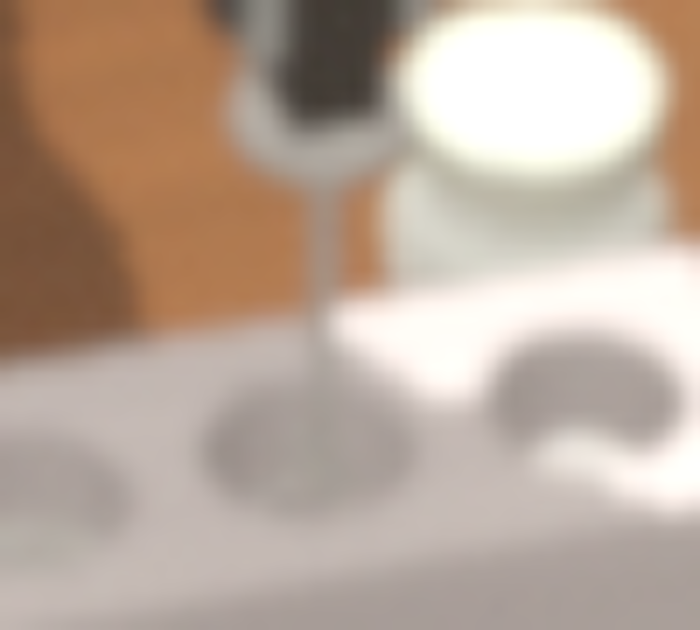

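```bash
python3 -m pendant '[{"dx":0,"dy":0,"dz":4,"ax":0,"ay":0,"az":0,"claw":10},{"dx":0,"dy":0,"dz":8,"ax":0,"ay":0,"az":0,"claw":10},{"dx":0,"dy":0,"dz":12,"ax":0,"ay":0,"az":0,"claw":10},{"dx":0,"dy":0,"dz":16,"ax":0,"ay":0,"az":0,"claw":10},{"dx":0,"dy":0,"dz":18,"ax":0,"ay":0,"az":0,"claw":10}]'
python3 -m pendant '[{"dx":0,"dy":0,"dz":3,"ax":0,"ay":0,"az":0,"claw":10},{"dx":0,"dy":0,"dz":6,"ax":0,"ay":0,"az":0,"claw":10},{"dx":0,"dy":0,"dz":7,"ax":0,"ay":0,"az":0,"claw":10}]'
python3 -m pendant '[{"dx":0,"dy":0,"dz":3,"ax":0,"ay":0,"az":0,"claw":10},{"dx":0,"dy":0,"dz":6,"ax":0,"ay":0,"az":0,"claw":10},{"dx":0,"dy":0,"dz":6,"ax":0,"ay":0,"az":0,"claw":10},{"dx":0,"dy":0,"dz":6,"ax":0,"ay":0,"az":0,"claw":10}]'
```

```text
clock: 7.1
position: [0.5262, 0.0011, 0.1756]
tool_rot: [-3.141, 0.0, 1.527]
force: [0.2, 1.0, -0.7]
grip_width: 0.0173
clock: 7.35
position: [0.5263, 0.0011, 0.1688]
tool_rot: [-3.141, -0.0, 1.527]
force: [0.2, -0.2, -1.1]
grip_width: 0.0175
clock: 7.68
position: [0.5263, 0.0012, 0.1632]
tool_rot: [-3.141, -0.0, 1.527]
force: [0.3, 0.1, -0.7]
grip_width: 0.0179
```

```bash
python3 -m pendant '[{"dx":0,"dy":-2,"dz":2,"ax":0,"ay":0,"az":0,"claw":10},{"dx":0,"dy":-4,"dz":2,"ax":0,"ay":0,"az":0,"claw":10},{"dx":0,"dy":-6,"dz":2,"ax":0,"ay":0,"az":0,"claw":10},{"dx":0,"dy":-8,"dz":2,"ax":0,"ay":0,"az":0,"claw":10},{"dx":0,"dy":-10,"dz":2,"ax":0,"ay":0,"az":0,"claw":10},{"dx":0,"dy":-10,"dz":2,"ax":0,"ay":0,"az":0,"claw":10}]'
python3 -m pendant '[{"dx":0,"dy":-2,"dz":0,"ax":0,"ay":0,"az":0,"claw":10},{"dx":0,"dy":-4,"dz":0,"ax":0,"ay":0,"az":0,"claw":10},{"dx":0,"dy":-4,"dz":0,"ax":0,"ay":0,"az":0,"claw":10},{"dx":0,"dy":-4,"dz":0,"ax":0,"ay":0,"az":0,"claw":10}]'
```

```text
clock: 8.18
position: [0.516, 0.0015, 0.1614]
tool_rot: [-3.142, 0.0, 1.527]
force: [0.5, 1.0, 0.1]
grip_width: 0.0169
clock: 8.52
position: [0.5123, 0.0017, 0.1613]
tool_rot: [-3.142, 0.0, 1.527]
force: [-1.0, 0.4, -0.9]
grip_width: 0.0173
```

```bash
python3 -m pendant '[{"dx":0,"dy":-0.6,"dz":-2,"ax":0,"ay":0,"az":0,"claw":10},{"dx":0,"dy":-0.6,"dz":-5,"ax":0,"ay":0,"az":0,"claw":10},{"dx":0,"dy":-0.6,"dz":-8,"ax":0,"ay":0,"az":0,"claw":10},{"dx":0,"dy":-0.6,"dz":-9,"ax":0,"ay":0,"az":0,"claw":10}]'
for i in 1 2 3; do python3 -m pendant '[{"dx":0,"dy":0,"dz":0,"ax":0,"ay":0,"az":0,"claw":10}]' | egrep "pos|force"; done
```

```text
clock: 8.85
position: [0.5121, 0.0018, 0.1709]
tool_rot: [3.141, -0.0, 1.527]
force: [-0.2, 0.2, -1.6]
grip_width: 0.0177
position: [0.5121, 0.0017, 0.1707]
force: [-0.2, -0.3, -1.3]
position: [0.5119, 0.0017, 0.1704]
force: [-0.4, -0.6, -1.7]
position: [0.5118, 0.0017, 0.1702]
force: [-0.4, -0.3, -1.2]
```

```bash
for i in 1 2 3 4; do python3 -m pendant '[{"dx":0,"dy":0,"dz":-1,"ax":0,"ay":0,"az":0,"claw":10},{"dx":0,"dy":0,"dz":-1,"ax":0,"ay":0,"az":0,"claw":10},{"dx":0,"dy":0,"dz":-1,"ax":0,"ay":0,"az":0,"claw":10}]' | egrep "pos|force"; done
```

```text
position: [0.5118, 0.0017, 0.1713]
force: [0.1, -0.2, -0.6]
position: [0.5118, 0.0018, 0.1723]
force: [-0.2, -0.1, -0.9]
position: [0.5118, 0.0018, 0.1733]
force: [-0.2, 0.5, -0.5]
position: [0.5119, 0.0018, 0.1743]
force: [0.5, 0.4, -1.3]
```

```bash
for i in 1 2; do python3 -m pendant '[{"dx":0,"dy":0,"dz":-0.7,"ax":0,"ay":0,"az":0,"claw":10},{"dx":0,"dy":0,"dz":-0.7,"ax":0,"ay":0,"az":0,"claw":10},{"dx":0,"dy":0,"dz":-0.7,"ax":0,"ay":0,"az":0,"claw":10}]' | egrep "pos|force";python3 -m pendant '[{"dx":0,"dy":0,"dz":0,"ax":0,"ay":0,"az":0,"claw":10}]' | egrep "pos|force"; done
python3 - <<'E'
from go import *
s=eyes.grab_frame("scene")
crop(s,290,160,40,40,15,"g7s.png")
E
```

```text
position: [0.5118, 0.0017, 0.175]
force: [1.0, 0.8, -2.3]
position: [0.5118, 0.0017, 0.175]
force: [0.5, 0.3, -2.2]
position: [0.5118, 0.0017, 0.1757]
force: [1.1, 0.1, -2.3]
position: [0.5118, 0.0018, 0.1757]
force: [0.2, 0.1, -2.3]
```

View pics/g7s.png

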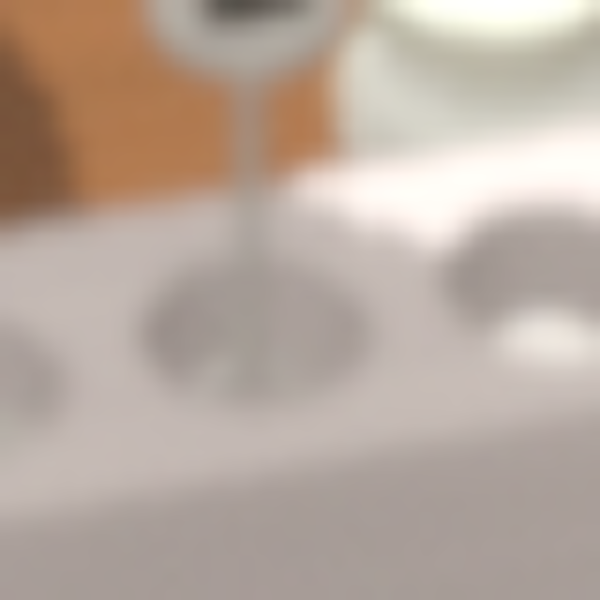

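```bash
python3 -m pendant '[{"dx":0,"dy":1.5,"dz":-0.4,"ax":0,"ay":0,"az":0,"claw":10},{"dx":0,"dy":3,"dz":-0.8,"ax":0,"ay":0,"az":0,"claw":10},{"dx":0,"dy":4.5,"dz":-1.2,"ax":0,"ay":0,"az":0,"claw":10},{"dx":0,"dy":5.5,"dz":-1.2,"ax":0,"ay":0,"az":0,"claw":10},{"dx":0,"dy":5.5,"dz":-1.2,"ax":0,"ay":0,"az":0,"claw":10}]'
python3 -m pendant '[{"dx":0,"dy":1.5,"dz":-0.4,"ax":0,"ay":0,"az":0,"claw":10},{"dx":0,"dy":3,"dz":-0.6,"ax":0,"ay":0,"az":0,"claw":10},{"dx":0,"dy":4.5,"dz":-0.8,"ax":0,"ay":0,"az":0,"claw":10},{"dx":0,"dy":4.8,"dz":-0.8,"ax":0,"ay":0,"az":0,"claw":10},{"dx":0,"dy":4.8,"dz":-0.8,"ax":0,"ay":0,"az":0,"claw":10}]'
for i in 1 2 ; do python3 -m pendant '[{"dx":0,"dy":0,"dz":0,"ax":0,"ay":0,"az":0,"claw":10}]' | egrep "pos|force"; done
```

```text
clock: 11.23
position: [0.5175, 0.0015, 0.1769]
tool_rot: [3.142, -0.0, 1.527]
force: [0.4, 0.7, -2.3]
grip_width: 0.0176
clock: 11.65
position: [0.5222, 0.0013, 0.1777]
tool_rot: [-3.142, -0.0, 1.527]
force: [0.5, -0.9, -2.2]
grip_width: 0.0174
position: [0.522, 0.0013, 0.1777]
force: [0.6, 0.4, -2.9]
position: [0.522, 0.0013, 0.1777]
force: [-0.3, 0.2, -2.4]
```

```bash
python3 -m pendant '[{"dx":0,"dy":0,"dz":-1,"ax":0,"ay":0,"az":0,"claw":10},{"dx":0,"dy":0,"dz":-2,"ax":0,"ay":0,"az":0,"claw":10},{"dx":0,"dy":0,"dz":-3,"ax":0,"ay":0,"az":0,"claw":10},{"dx":0,"dy":0,"dz":-4,"ax":0,"ay":0,"az":0,"claw":10},{"dx":0,"dy":0,"dz":-5,"ax":0,"ay":0,"az":0,"claw":10}]' | egrep "pos|force"
for i in 1 2 ; do python3 -m pendant '[{"dx":0,"dy":0,"dz":0,"ax":0,"ay":0,"az":0,"claw":10}]' | egrep "pos|force"; done
python3 -m pendant '[{"dx":0,"dy":0,"dz":-2,"ax":0,"ay":0,"az":0,"claw":10},{"dx":0,"dy":0,"dz":-4,"ax":0,"ay":0,"az":0,"claw":10},{"dx":0,"dy":0,"dz":-6,"ax":0,"ay":0,"az":0,"claw":10},{"dx":0,"dy":0,"dz":-8,"ax":0,"ay":0,"az":0,"claw":10},{"dx":0,"dy":0,"dz":-10,"ax":0,"ay":0,"az":0,"claw":10}]' | egrep "pos|force"
python3 - <<'E'
from go import *
s=eyes.grab_frame("scene")
crop(s,285,150,50,50,12,"g8s.png")
E
```

```text
position: [0.5221, 0.0013, 0.1829]
force: [-0.2, 0.3, -2.8]
position: [0.5222, 0.0013, 0.1829]
force: [0.3, 0.3, -3.2]
position: [0.5221, 0.0013, 0.1828]
force: [0.2, -0.2, -2.6]
position: [0.5221, 0.0013, 0.193]
force: [-0.2, 0.2, -2.8]
```

View pics/g8s.png

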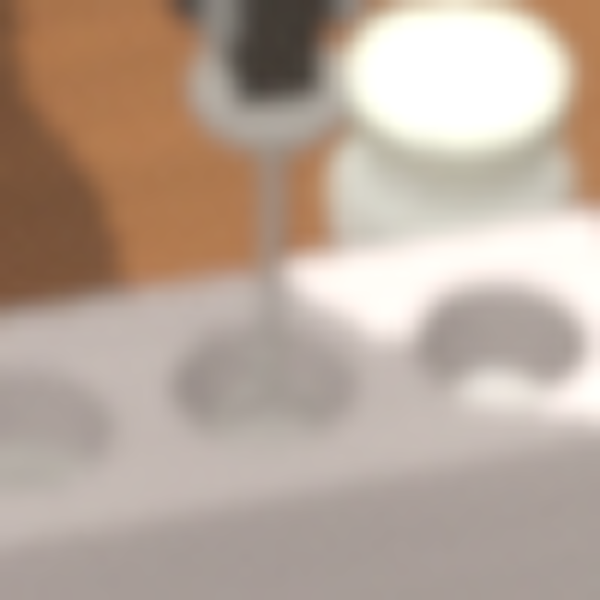

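```bash
python3 -m pendant '[{"dx":0,"dy":0,"dz":-3,"ax":0,"ay":0,"az":0,"claw":10},{"dx":0,"dy":0,"dz":-8,"ax":0,"ay":0,"az":0,"claw":10},{"dx":0,"dy":0,"dz":-13,"ax":0,"ay":0,"az":0,"claw":10},{"dx":0,"dy":0,"dz":-18,"ax":0,"ay":0,"az":0,"claw":10},{"dx":0,"dy":0,"dz":-23,"ax":0,"ay":0,"az":0,"claw":10},{"dx":0,"dy":0,"dz":-28,"ax":0,"ay":0,"az":0,"claw":10},{"dx":0,"dy":0,"dz":-33,"ax":0,"ay":0,"az":0,"claw":10},{"dx":0,"dy":0,"dz":-38,"ax":0,"ay":0,"az":0,"claw":10}]' | egrep "pos|force"
python3 - <<'E'
from go import *
s=eyes.grab_frame("scene")
crop(s,285,135,50,65,9,"g9s.png")
E
```

```text
position: [0.5221, 0.0013, 0.2313]
force: [-0.3, -0.7, -2.7]
```

View pics/g9s.png

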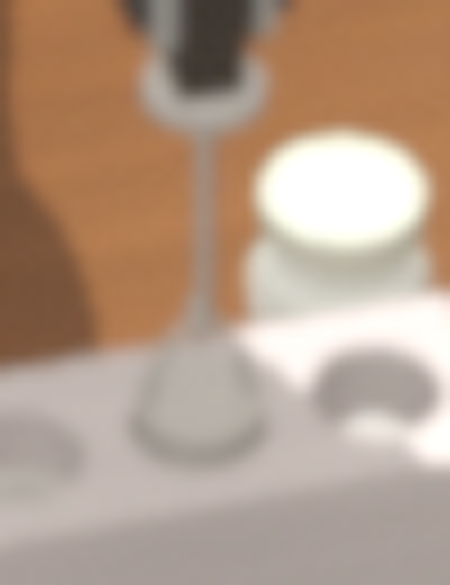

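```bash
python3 -m pendant '[{"dx":0,"dy":0,"dz":-5,"ax":0,"ay":0,"az":0,"claw":10},{"dx":0,"dy":0,"dz":-10,"ax":0,"ay":0,"az":0,"claw":10},{"dx":0,"dy":0,"dz":-15,"ax":0,"ay":0,"az":0,"claw":10},{"dx":0,"dy":0,"dz":-20,"ax":0,"ay":0,"az":0,"claw":10},{"dx":0,"dy":0,"dz":-25,"ax":0,"ay":0,"az":0,"claw":10},{"dx":0,"dy":0,"dz":-30,"ax":0,"ay":0,"az":0,"claw":10},{"dx":0,"dy":0,"dz":-35,"ax":0,"ay":0,"az":0,"claw":10},{"dx":0,"dy":0,"dz":-40,"ax":0,"ay":0,"az":0,"claw":10},{"dx":0,"dy":0,"dz":-44,"ax":0,"ay":0,"az":0,"claw":10},{"dx":0,"dy":0,"dz":-46,"ax":0,"ay":0,"az":0,"claw":10}]' | egrep "pos|force"
python3 - <<'E'
from go import *
import pickle
s=eyes.grab_frame("scene")
crop(s,275,110,70,80,7,"g10s.png")
d=pickle.load(open("f0.pkl","rb"));t=d["top"];s=d["scene"]
def ov(f,x0,y0,w,h,S,c,name):
    im=cv2.resize(f["image"][y0:y0+h,x0:x0+w],None,fx=S,fy=S,interpolation=cv2.INTER_CUBIC)
    th=np.linspace(0,6.3,60)
    for cc,col in zip(c,((0,0,255),(255,0,0))):
        P=np.c_[cc[0]+.065*np.cos(th),cc[1]+.065*np.sin(th),0*th+.061]
        cv2.polylines(im,[((proj(f,P)-[x0,y0]+.5)*S).astype(int).reshape(-1,1,2)],False,col,1)
    cv2.imwrite("pics/"+name,im)
c=[(.520,.3227),(.5306,.3146)]
ov(t,105,190,105,130,4,c,"pt.png"); ov(s,358,125,105,80,6,c,"ps.png")
E
```

```text
position: [0.5222, 0.0013, 0.2773]
force: [-0.5, -0.8, -1.6]
```

View pics/g10s.png

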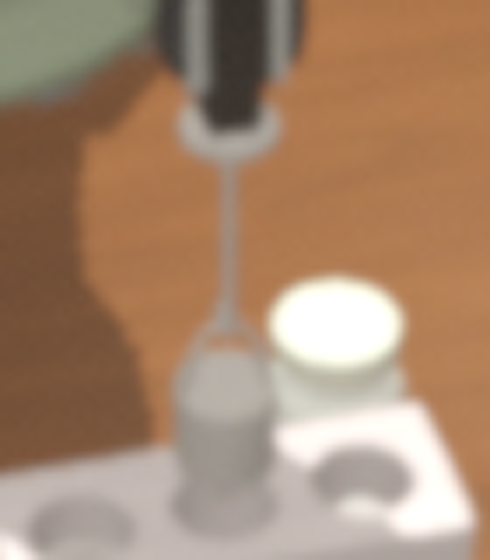

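View pics/pt.png

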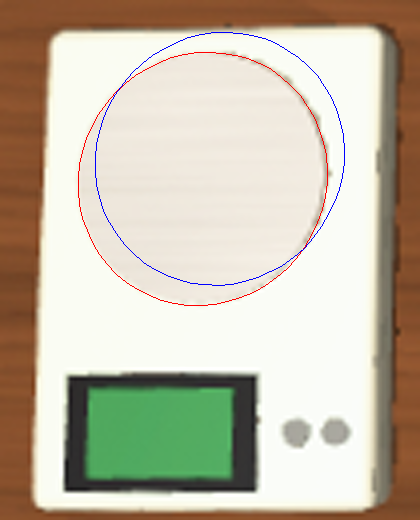

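View pics/ps.png

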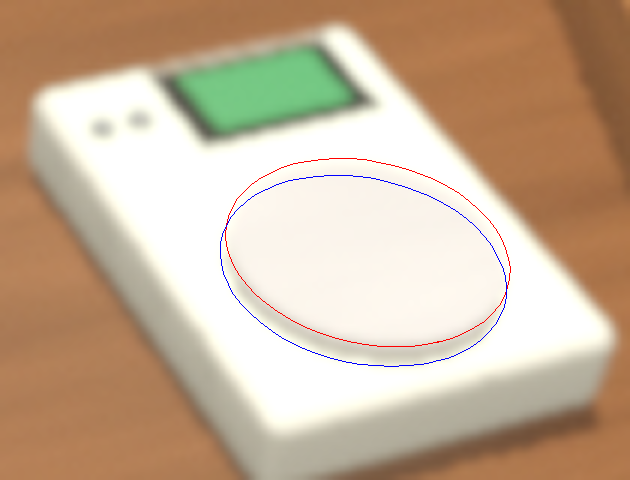

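```bash
python3 -m pendant '[{"dx":1,"dy":0,"dz":0,"ax":0,"ay":0,"az":0,"claw":10},{"dx":4,"dy":0,"dz":0,"ax":0,"ay":0,"az":0,"claw":10},{"dx":9,"dy":0,"dz":0,"ax":0,"ay":0,"az":0,"claw":10},{"dx":16,"dy":0,"dz":0,"ax":0,"ay":0,"az":0,"claw":10},{"dx":25,"dy":-0.5,"dz":0,"ax":0,"ay":0,"az":0,"claw":10},{"dx":35,"dy":-1,"dz":0,"ax":0,"ay":0,"az":0,"claw":10},{"dx":46,"dy":-1.5,"dz":0,"ax":0,"ay":0,"az":0,"claw":10},{"dx":57,"dy":-2,"dz":0,"ax":0,"ay":0,"az":0,"claw":10},{"dx":68,"dy":-2,"dz":0,"ax":0,"ay":0,"az":0,"claw":10},{"dx":80,"dy":-2.3,"dz":0,"ax":0,"ay":0,"az":0,"claw":10}]' | egrep "pos|force"
python3 -m pendant '[{"dx":12,"dy":0,"dz":0,"ax":0,"ay":0,"az":0,"claw":10},{"dx":24,"dy":-0.7,"dz":0,"ax":0,"ay":0,"az":0,"claw":10},{"dx":36,"dy":-1,"dz":0,"ax":0,"ay":0,"az":0,"claw":10},{"dx":48,"dy":-1.4,"dz":0,"ax":0,"ay":0,"az":0,"claw":10},{"dx":60,"dy":-1.8,"dz":0,"ax":0,"ay":0,"az":0,"claw":10},{"dx":72,"dy":-2.1,"dz":0,"ax":0,"ay":0,"az":0,"claw":10},{"dx":84,"dy":-2.5,"dz":0,"ax":0,"ay":0,"az":0,"claw":10},{"dx":96,"dy":-2.8,"dz":0,"ax":0,"ay":0,"az":0,"claw":10},{"dx":108,"dy":-3.2,"dz":0,"ax":0,"ay":0,"az":0,"claw":10},{"dx":120,"dy":-3.5,"dz":0,"ax":0,"ay":0,"az":0,"claw":10}]' | egrep "pos|force|rot"
python3 -c "
from go import *
rel([.527,.321,.2773],1.527)"
```

```text
position: [0.5233, 0.0826, 0.2767]
force: [0.7, -0.0, -2.8]
position: [0.5251, 0.2026, 0.2767]
tool_rot: [-3.142, 0.0, 1.527]
force: [-0.0, -0.3, -2.6]
pos [0.5251 0.2026 0.2767] rot [-3.1416  0.      1.5268] q [ 0.1   0.48 -0.81  1.68  0.37  1.14  0.72] F [-0.05 -0.28 -2.64] w 0.0176 t 16.1333
shift [118.4  -3.3  -0.6] turn [-0.    0.   -0.01]
```

```bash
python3 -m pendant '[{"dx":12,"dy":0,"dz":0,"ax":0,"ay":0,"az":0,"claw":10},{"dx":24,"dy":-0.7,"dz":0,"ax":0,"ay":0,"az":0,"claw":10},{"dx":36,"dy":-1,"dz":0,"ax":0,"ay":0,"az":0,"claw":10},{"dx":48,"dy":-1.4,"dz":0,"ax":0,"ay":0,"az":0,"claw":10},{"dx":60,"dy":-1.8,"dz":0,"ax":0,"ay":0,"az":0,"claw":10},{"dx":72,"dy":-2.1,"dz":0,"ax":0,"ay":0,"az":0,"claw":10},{"dx":84,"dy":-2.5,"dz":0,"ax":0,"ay":0,"az":0,"claw":10},{"dx":94,"dy":-2.8,"dz":0,"ax":0,"ay":0,"az":0,"claw":10},{"dx":102,"dy":-3,"dz":0,"ax":0,"ay":0,"az":0,"claw":10},{"dx":109,"dy":-3.1,"dz":0,"ax":0,"ay":0,"az":0,"claw":10}]' | egrep "pos|force|rot"
python3 -m pendant '[{"dx":5,"dy":0,"dz":0,"ax":0,"ay":0,"az":0,"claw":10},{"dx":8,"dy":0,"dz":0,"ax":0,"ay":0,"az":0,"claw":10},{"dx":9,"dy":0,"dz":0,"ax":0,"ay":0,"az":0,"claw":10},{"dx":9,"dy":0,"dz":0,"ax":0,"ay":0,"az":0,"claw":10},{"dx":9,"dy":0,"dz":0,"ax":0,"ay":0,"az":0,"claw":10}]'| egrep "pos|force|rot"
python3 - <<'E'
from go import *
rel([.527,.321,.2773],1.527)
s=eyes.grab_frame("scene")
crop(s,360,80,110,130,5,"g11s.png")
s=eyes.grab_frame("top")
crop(s,100,160,130,130,5,"g11t.png")
E
```

```text
position: [0.5267, 0.3114, 0.2767]
tool_rot: [-3.141, -0.0, 1.527]
force: [-0.2, 0.1, -2.0]
position: [0.5273, 0.3189, 0.2767]
tool_rot: [3.142, 0.0, 1.526]
force: [0.5, 0.0, -2.8]
pos [0.5273 0.3189 0.2767] rot [3.1415e+00 3.0000e-04 1.5263e+00] q [-0.12  0.57 -0.79  1.54  0.42  1.21  0.54] F [ 0.47  0.01 -2.78] w 0.017 t 17.3833
shift [ 2.  -0.4 -0.6] turn [ 0.    0.01 -0.04]
```

View pics/g11s.png

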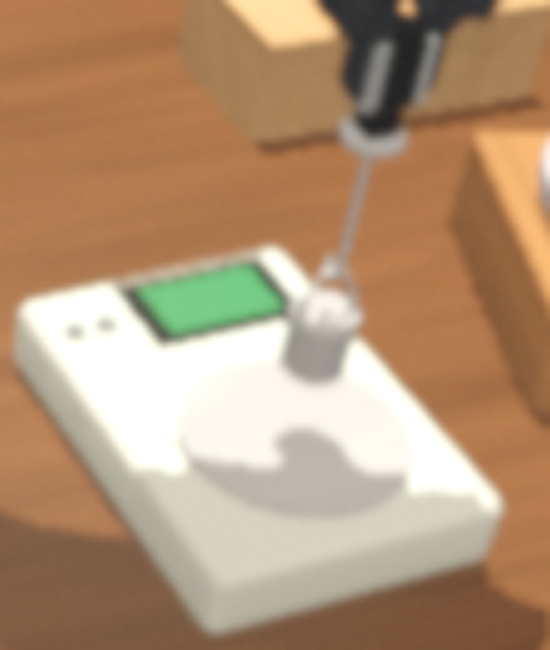

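View pics/g11t.png

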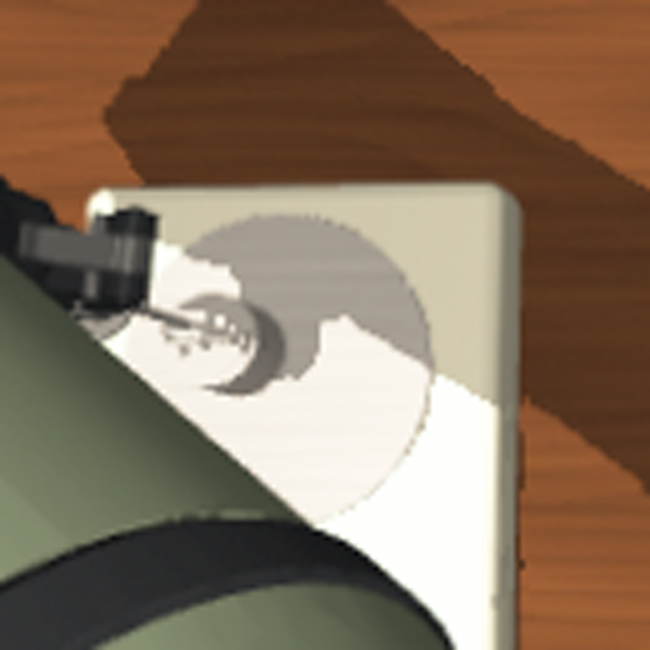

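```bash
python3 -m pendant '[{"dx":0.5,"dy":0,"dz":2,"ax":0,"ay":0,"az":0,"claw":10},{"dx":1,"dy":0,"dz":6,"ax":0,"ay":0,"az":0,"claw":10},{"dx":1,"dy":0,"dz":12,"ax":0,"ay":0,"az":0,"claw":10},{"dx":1,"dy":0,"dz":18,"ax":0,"ay":0,"az":0,"claw":10},{"dx":1,"dy":0,"dz":24,"ax":0,"ay":0,"az":0,"claw":10},{"dx":1,"dy":0,"dz":30,"ax":0,"ay":0,"az":0,"claw":10},{"dx":1,"dy":0,"dz":35,"ax":0,"ay":0,"az":0,"claw":10},{"dx":1,"dy":0,"dz":39,"ax":0,"ay":0,"az":0,"claw":10},{"dx":1,"dy":0,"dz":42,"ax":0,"ay":0,"az":0,"claw":10},{"dx":1,"dy":0,"dz":43,"ax":0,"ay":0,"az":0,"claw":10}]'| egrep "pos|force|rot"
python3 -m pendant '[{"dx":0,"dy":0,"dz":0,"ax":0,"ay":0,"az":0,"claw":10},{"dx":0,"dy":0,"dz":0,"ax":0,"ay":0,"az":0,"claw":10}]'| egrep "pos|force"
python3 -m pendant '[{"dx":0,"dy":0,"dz":0.5,"ax":0,"ay":0,"az":0,"claw":10},{"dx":0,"dy":0,"dz":1,"ax":0,"ay":0,"az":0,"claw":10},{"dx":0,"dy":0,"dz":1.5,"ax":0,"ay":0,"az":0,"claw":10},{"dx":0,"dy":0,"dz":2,"ax":0,"ay":0,"az":0,"claw":10}]'| egrep "pos|force"
for i in 1 2 3; do python3 -m pendant '[{"dx":0,"dy":0,"dz":0.4,"ax":0,"ay":0,"az":0,"claw":10},{"dx":0,"dy":0,"dz":0.8,"ax":0,"ay":0,"az":0,"claw":10},{"dx":0,"dy":0,"dz":1.2,"ax":0,"ay":0,"az":0,"claw":10}]'| egrep "pos|force"; done
```

```text
position: [0.5271, 0.3203, 0.2332]
tool_rot: [-3.141, 0.0, 1.527]
force: [-0.5, 0.7, -3.6]
position: [0.5273, 0.3205, 0.2339]
force: [0.6, 0.0, -3.0]
position: [0.5273, 0.3204, 0.2317]
force: [0.7, 1.4, -2.5]
position: [0.5272, 0.3204, 0.2305]
force: [0.3, 1.1, -3.2]
position: [0.5272, 0.3204, 0.2293]
force: [0.1, 0.5, -2.3]
position: [0.5272, 0.3203, 0.228]
force: [-0.4, 0.3, -2.1]
```

```bash
for i in 1 2 3 4; do python3 -m pendant '[{"dx":0,"dy":0,"dz":0.4,"ax":0,"ay":0,"az":0,"claw":10},{"dx":0,"dy":0,"dz":0.7,"ax":0,"ay":0,"az":0,"claw":10}]'| egrep "pos|force"; done
```

```text
position: [0.5272, 0.3204, 0.2273]
force: [-0.5, -0.9, -3.2]
position: [0.5272, 0.3204, 0.2267]
force: [0.1, -0.7, -0.4]
position: [0.5273, 0.3205, 0.2261]
force: [-0.2, -1.0, -0.3]
position: [0.5272, 0.3204, 0.2253]
force: [-0.2, -0.5, -0.8]
```

```bash
python3 -m pendant '[{"dx":0,"dy":0,"dz":1.5,"ax":0,"ay":0,"az":0,"claw":10},{"dx":0,"dy":0,"dz":3,"ax":0,"ay":0,"az":0,"claw":10},{"dx":0,"dy":0,"dz":4.5,"ax":0,"ay":0,"az":0,"claw":10},{"dx":0,"dy":0,"dz":6.5,"ax":0,"ay":0,"az":0,"claw":10},{"dx":0,"dy":0,"dz":6.5,"ax":0,"ay":0,"az":0,"claw":10}]'| egrep "pos|force"
python3 - <<'E'
from go import *
s=eyes.grab_frame("scene")
crop(s,385,110,65,80,7,"g12s.png")
s=eyes.grab_frame("top")
crop(s,110,195,80,80,7,"g12t.png")
E
```

```text
position: [0.5271, 0.3202, 0.2183]
force: [-0.7, 0.6, -1.5]
```

View pics/g12s.png

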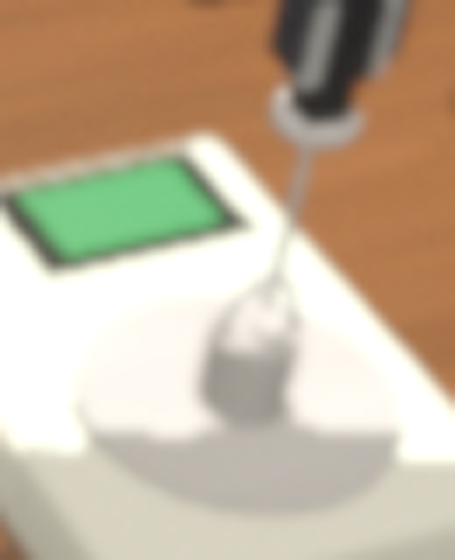

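View pics/g12t.png

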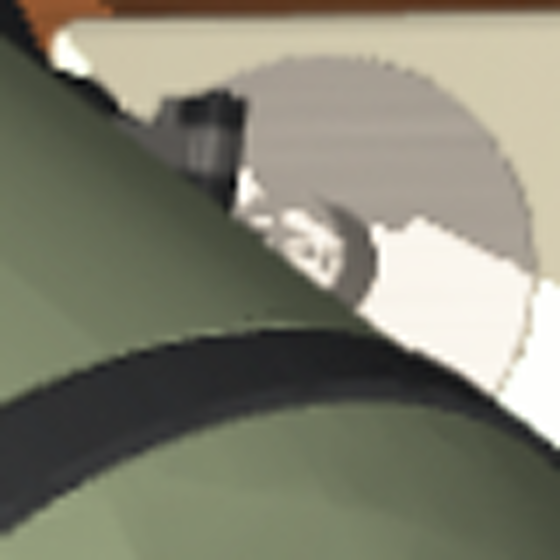

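```bash
python3 -m pendant '[{"dx":0,"dy":2,"dz":0,"ax":0,"ay":0,"az":0,"claw":10},{"dx":0,"dy":4,"dz":0,"ax":0,"ay":0,"az":0,"claw":10},{"dx":0,"dy":7,"dz":0,"ax":0,"ay":0,"az":0,"claw":10},{"dx":0,"dy":10,"dz":0,"ax":0,"ay":0,"az":0,"claw":10},{"dx":0,"dy":14,"dz":0,"ax":0,"ay":0,"az":0,"claw":10},{"dx":0,"dy":18,"dz":0,"ax":0,"ay":0,"az":0,"claw":10},{"dx":0,"dy":23,"dz":0,"ax":0,"ay":0,"az":0,"claw":10},{"dx":0,"dy":28,"dz":0,"ax":0,"ay":0,"az":0,"claw":10},{"dx":0,"dy":34,"dz":0,"ax":0,"ay":0,"az":0,"claw":10},{"dx":0,"dy":40,"dz":0,"ax":0,"ay":0,"az":0,"claw":10}]'| egrep "pos|force"
python3 - <<'E'
from go import *
s=eyes.grab_frame("scene")
crop(s,385,110,65,80,7,"g13s.png")
E
```

```text
position: [0.5679, 0.3185, 0.2188]
force: [0.2, -0.2, -1.0]
```

View pics/g13s.png

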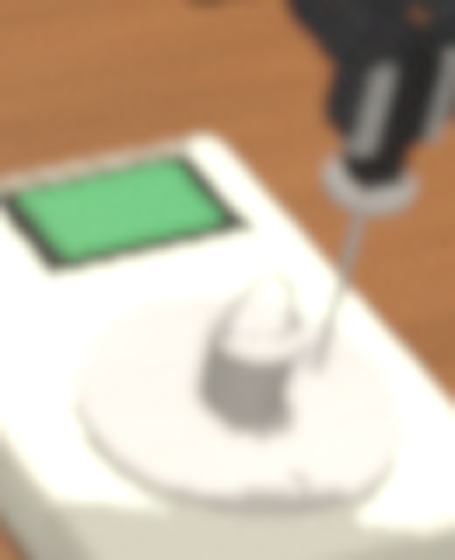

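```bash
python3 -m pendant '[{"dx":0,"dy":0,"dz":-8,"ax":0,"ay":0,"az":0,"claw":10},{"dx":0,"dy":0,"dz":-22,"ax":0,"ay":0,"az":0,"claw":10},{"dx":-5,"dy":0,"dz":-40,"ax":0,"ay":0,"az":4,"claw":10},{"dx":-20,"dy":1,"dz":-50,"ax":0,"ay":0,"az":11,"claw":10},{"dx":-45,"dy":3,"dz":-52,"ax":0,"ay":0,"az":18,"claw":10},{"dx":-75,"dy":5,"dz":-52,"ax":0,"ay":0,"az":25,"claw":10},{"dx":-110,"dy":7,"dz":-52,"ax":0,"ay":0,"az":32,"claw":10},{"dx":-145,"dy":9,"dz":-52,"ax":0,"ay":0,"az":39,"claw":10},{"dx":-180,"dy":11,"dz":-52,"ax":0,"ay":0,"az":46,"claw":10},{"dx":-215,"dy":13,"dz":-52,"ax":0,"ay":0,"az":53,"claw":10}]'
python3 -c "
from go import *
rel([.577,-.2968,.270],-1.334)"
```

```text
clock: 22.47
position: [0.5705, 0.1021, 0.2725]
tool_rot: [3.141, -0.002, 0.596]
force: [0.9, 0.6, -1.3]
grip_width: 0.0177
pos [0.5705 0.1021 0.2725] rot [ 3.1411e+00 -1.5000e-03  5.9630e-01] q [ 0.12  0.45 -0.56  1.66  0.27  1.11  0.08] F [ 0.89  0.61 -1.26] w 0.0177 t 22.4667
shift [-218.6  333.7    2.3] turn [-7.000e-02 -9.000e-02  1.106e+02]
```

```bash
python3 -m pendant '[{"dx":-18,"dy":28,"dz":0,"ax":0,"ay":0,"az":7,"claw":10},{"dx":-37,"dy":56,"dz":0,"ax":0,"ay":0,"az":14,"claw":10},{"dx":-56,"dy":85,"dz":0,"ax":0,"ay":0,"az":21,"claw":10},{"dx":-75,"dy":114,"dz":0,"ax":0,"ay":0,"az":28,"claw":10},{"dx":-94,"dy":143,"dz":0,"ax":0,"ay":0,"az":35,"claw":10},{"dx":-112,"dy":171,"dz":0,"ax":0,"ay":0,"az":42,"claw":10},{"dx":-129,"dy":197,"dz":0,"ax":0,"ay":0,"az":49,"claw":10},{"dx":-145,"dy":221,"dz":0,"ax":0,"ay":0,"az":56,"claw":10},{"dx":-159,"dy":243,"dz":0,"ax":0,"ay":0,"az":63,"claw":10},{"dx":-172,"dy":263,"dz":0,"ax":0,"ay":0,"az":70,"claw":10}]'
python3 -c "
from go import *
rel([.577,-.2968,.270],-1.334)"
```

```text
clock: 23.3
position: [0.5779, -0.2122, 0.2725]
tool_rot: [-3.141, -0.001, -0.626]
force: [-0.3, 1.2, -0.2]
grip_width: 0.0172
pos [ 0.5779 -0.2122  0.2725] rot [-3.1406e+00 -1.3000e-03 -6.2600e-01] q [ 0.4   0.47 -0.21  1.57  0.11  1.11 -0.46] F [-0.29  1.19 -0.21] w 0.0172 t 23.3
shift [48.8 69.1  2.4] turn [-0.08 -0.05 40.57]
```

```bash
python3 -m pendant '[{"dx":10,"dy":14,"dz":0,"ax":0,"ay":0,"az":7,"claw":10},{"dx":20,"dy":28,"dz":0,"ax":0,"ay":0,"az":14,"claw":10},{"dx":30,"dy":42,"dz":0,"ax":0,"ay":0,"az":21,"claw":10},{"dx":39,"dy":56,"dz":0,"ax":0,"ay":0,"az":28,"claw":10},{"dx":46,"dy":65,"dz":0,"ax":0,"ay":0,"az":35,"claw":10},{"dx":48.5,"dy":69,"dz":0,"ax":0,"ay":0,"az":40.3,"claw":10},{"dx":48.5,"dy":69,"dz":0,"ax":0,"ay":0,"az":40.3,"claw":10},{"dx":48.5,"dy":69,"dz":0,"ax":0,"ay":0,"az":40.3,"claw":10},{"dx":48.5,"dy":69,"dz":0,"ax":0,"ay":0,"az":40.3,"claw":10}]'
python3 - <<'E'
from go import *
rel([.5772,-.2975,.1324],-1.334)
s=eyes.grab_frame("scene")
crop(s,140,100,100,120,5,"g14s.png")
E
```

```text
clock: 24.05
position: [0.5776, -0.2942, 0.2715]
tool_rot: [-3.141, 0.0, -1.319]
force: [-0.1, -0.1, -1.1]
grip_width: 0.0176
pos [ 0.5776 -0.2942  0.2715] rot [-3.1407e+00  3.0000e-04 -1.3187e+00] q [ 0.4   0.52 -0.04  1.49  0.02  1.13 -0.95] F [-0.12 -0.06 -1.11] w 0.0176 t 24.05
shift [  3.2   1.3 139.1] turn [-0.05  0.02  0.88]
```

View pics/g14s.png

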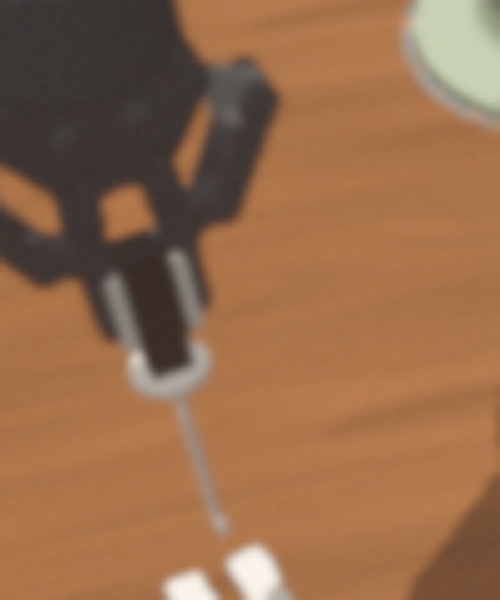

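```bash
python3 -m pendant '[{"dx":3,"dy":1.2,"dz":8,"ax":0,"ay":0,"az":0.8,"claw":10},{"dx":3,"dy":1.2,"dz":20,"ax":0,"ay":0,"az":0.8,"claw":10},{"dx":3,"dy":1.2,"dz":32,"ax":0,"ay":0,"az":0.8,"claw":10},{"dx":3,"dy":1.2,"dz":32,"ax":0,"ay":0,"az":0.8,"claw":10},{"dx":3,"dy":1.2,"dz":32,"ax":0,"ay":0,"az":0.8,"claw":10},{"dx":3,"dy":1.2,"dz":32,"ax":0,"ay":0,"az":0.8,"claw":10}]'
python3 -c "
from go import *
rel([.5772,-.2975,.1324],-1.334)"
```

```text
clock: 24.6
position: [0.5769, -0.2984, 0.2387]
tool_rot: [3.141, 0.0, -1.337]
force: [0.2, -0.2, -0.3]
grip_width: 0.0177
pos [ 0.5769 -0.2984  0.2387] rot [ 3.1414e+00  2.0000e-04 -1.3370e+00] q [ 0.41  0.55 -0.03  1.52  0.02  1.07 -0.97] F [ 0.17 -0.16 -0.31] w 0.0177 t 24.6
shift [ -0.8  -0.5 106.3] turn [ 0.01  0.01 -0.17]
```

```bash
python3 -m pendant '[{"dx":-0.6,"dy":-0.4,"dz":6,"ax":0,"ay":0,"az":0,"claw":10},{"dx":-0.6,"dy":-0.4,"dz":18,"ax":0,"ay":0,"az":0,"claw":10},{"dx":-0.6,"dy":-0.4,"dz":32,"ax":0,"ay":0,"az":0,"claw":10},{"dx":-0.6,"dy":-0.4,"dz":48,"ax":0,"ay":0,"az":0,"claw":10},{"dx":-0.6,"dy":-0.4,"dz":64,"ax":0,"ay":0,"az":0,"claw":10},{"dx":-0.6,"dy":-0.4,"dz":78,"ax":0,"ay":0,"az":0,"claw":10},{"dx":-0.6,"dy":-0.4,"dz":90,"ax":0,"ay":0,"az":0,"claw":10},{"dx":-0.6,"dy":-0.4,"dz":98,"ax":0,"ay":0,"az":0,"claw":10},{"dx":-0.6,"dy":-0.4,"dz":101,"ax":0,"ay":0,"az":0,"claw":10},{"dx":-0.6,"dy":-0.4,"dz":101,"ax":0,"ay":0,"az":0,"claw":10}]'
for i in 1 2 3 4; do python3 -m pendant '[{"dx":0,"dy":0,"dz":0.5,"ax":0,"ay":0,"az":0,"claw":10},{"dx":0,"dy":0,"dz":1,"ax":0,"ay":0,"az":0,"claw":10},{"dx":0,"dy":0,"dz":1,"ax":0,"ay":0,"az":0,"claw":10}]'| egrep "pos|force"; done
```

```text
clock: 25.43
position: [0.5769, -0.2976, 0.1371]
tool_rot: [3.141, 0.001, -1.337]
force: [-0.1, 0.1, -0.8]
grip_width: 0.017
position: [0.5773, -0.2979, 0.1374]
force: [-1.0, -0.3, -0.9]
position: [0.5771, -0.2977, 0.1359]
force: [-0.1, 0.1, -0.6]
position: [0.577, -0.2977, 0.1347]
force: [0.3, -0.2, -0.2]
position: [0.577, -0.2977, 0.1337]
force: [0.5, -0.1, -1.1]
```

```bash
for i in 1 2 3 4; do python3 -m pendant '[{"dx":0,"dy":0,"dz":0.4,"ax":0,"ay":0,"az":0,"claw":10},{"dx":0,"dy":0,"dz":0.6,"ax":0,"ay":0,"az":0,"claw":10},{"dx":0,"dy":0,"dz":0.6,"ax":0,"ay":0,"az":0,"claw":10}]'| egrep "pos|force"; done
```

```text
position: [0.577, -0.2978, 0.1331]
force: [-1.1, -0.9, -0.2]
position: [0.5771, -0.2977, 0.1325]
force: [0.2, -0.5, -0.7]
position: [0.5771, -0.2978, 0.1324]
force: [-3.1, 1.0, 5.6]
position: [0.5771, -0.2978, 0.1324]
force: [-4.5, 3.0, 14.3]
```

```bash
python3 -m pendant '[{"dx":0,"dy":0,"dz":-0.9,"ax":0,"ay":0,"az":0,"claw":10},{"dx":0,"dy":0,"dz":-0.9,"ax":0,"ay":0,"az":0,"claw":10}]'| egrep "pos|force"
python3 -m pendant '[{"dx":0,"dy":0,"dz":0,"ax":0,"ay":0,"az":0,"claw":18},{"dx":0,"dy":0,"dz":0,"ax":0,"ay":0,"az":0,"claw":20},{"dx":0,"dy":0,"dz":0,"ax":0,"ay":0,"az":0,"claw":24},{"dx":0,"dy":0,"dz":0,"ax":0,"ay":0,"az":0,"claw":30},{"dx":0,"dy":0,"dz":0,"ax":0,"ay":0,"az":0,"claw":40},{"dx":0,"dy":0,"dz":0,"ax":0,"ay":0,"az":0,"claw":50},{"dx":0,"dy":0,"dz":0,"ax":0,"ay":0,"az":0,"claw":60},{"dx":0,"dy":0,"dz":0,"ax":0,"ay":0,"az":0,"claw":60}]'
python3 - <<'E'
from go import *
s=eyes.grab_frame("scene")
crop(s,150,160,90,90,6,"g15s.png")
E
```

```text
position: [0.5772, -0.2978, 0.1325]
force: [-0.9, 0.3, -1.0]
clock: 28.27
position: [0.5771, -0.2978, 0.1323]
tool_rot: [-3.142, 0.0, -1.337]
force: [-0.2, -0.4, 0.1]
grip_width: 0.0601
```

View pics/g15s.png

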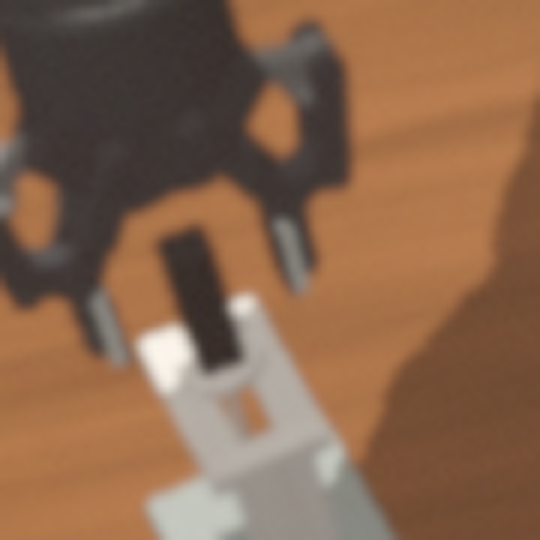

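Hook hangs upright with its collar on the tines and the fingers are open. Next I raise the gripper and back it off.

```bash
python3 -m pendant '[{"dx":0,"dy":0,"dz":-8,"ax":0,"ay":0,"az":0,"claw":60},{"dx":0,"dy":0,"dz":-25,"ax":0,"ay":0,"az":0,"claw":60},{"dx":0,"dy":0,"dz":-45,"ax":0,"ay":0,"az":0,"claw":60},{"dx":0,"dy":0,"dz":-70,"ax":0,"ay":0,"az":0,"claw":60},{"dx":0,"dy":0,"dz":-100,"ax":0,"ay":0,"az":0,"claw":60},{"dx":0,"dy":0,"dz":-120,"ax":0,"ay":0,"az":0,"claw":60},{"dx":0,"dy":30,"dz":-120,"ax":0,"ay":0,"az":0,"claw":60},{"dx":20,"dy":60,"dz":-120,"ax":0,"ay":0,"az":0,"claw":60},{"dx":50,"dy":90,"dz":-120,"ax":0,"ay":0,"az":0,"claw":60},{"dx":80,"dy":110,"dz":-120,"ax":0,"ay":0,"az":0,"claw":60}]'
python3 -m pendant '[{"dx":30,"dy":15,"dz":0,"ax":0,"ay":0,"az":0,"claw":60},{"dx":60,"dy":35,"dz":0,"ax":0,"ay":0,"az":0,"claw":60},{"dx":80,"dy":50,"dz":0,"ax":0,"ay":0,"az":0,"claw":60},{"dx":80,"dy":50,"dz":0,"ax":0,"ay":0,"az":0,"claw":60},{"dx":80,"dy":50,"dz":0,"ax":0,"ay":0,"az":0,"claw":60}]'
python3 - <<'E'
from go import *
s=eyes.grab_frame("scene");cv2.imwrite("pics/end_s.png",s["image"])
t=eyes.grab_frame("top");cv2.imwrite("pics/end_t.png",t["image"])
crop(t,105,190,105,130,4,"end_t2.png");crop(s,165,190,65,90,6,"end_s2.png")
E
```

```text
clock: 29.15
position: [0.4865, -0.4023, 0.2538]
tool_rot: [-3.141, -0.001, -1.337]
force: [-0.3, -0.3, 0.7]
grip_width: 0.0598
clock: 29.57
position: [0.4573, -0.4918, 0.2525]
tool_rot: [3.141, -0.0, -1.34]
force: [-0.3, 1.2, -0.3]
grip_width: 0.0601
```

View pics/end_s.png

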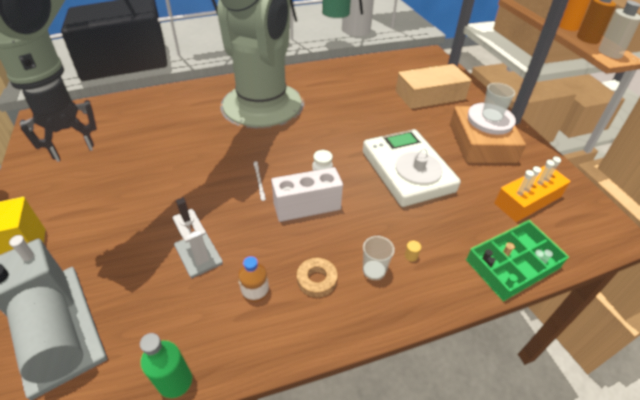

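View pics/end_t.png

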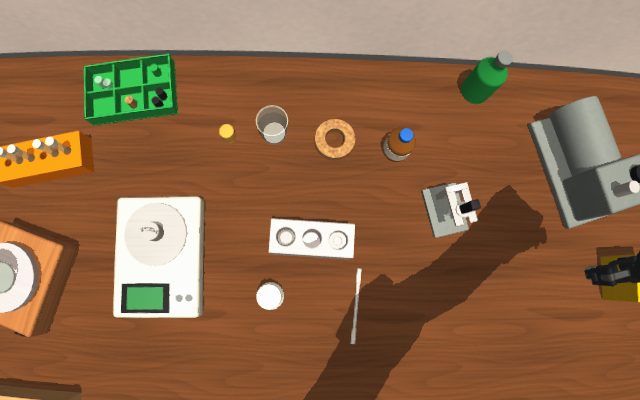

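View pics/end_t2.png

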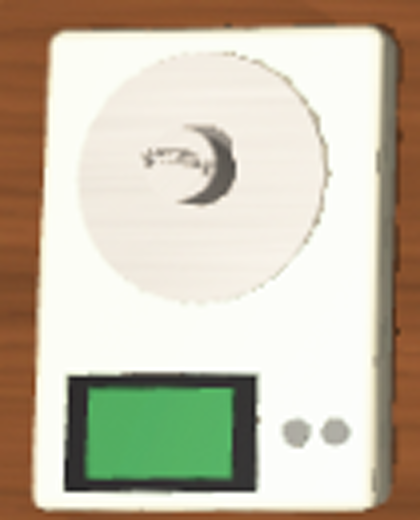

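View pics/end_s2.png

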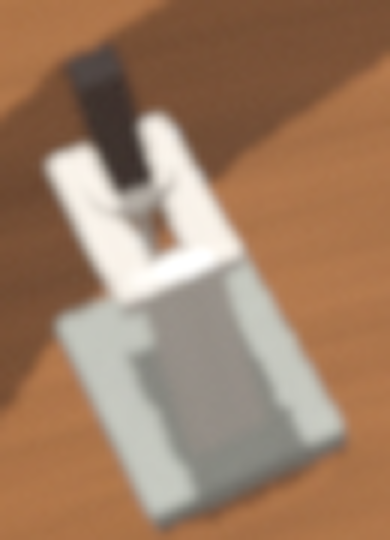

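All checks agree: the cup is upright near the pan's middle (top view about (151, 231)). The hook hangs as it did at the start, the plugs are in their bores, and the bystanders haven't moved.

```bash
python3 -c "
from workcell import job_done
print(job_done())"
```

```text
the job is handed in; nothing more can be done
None
```

The sample cup is standing upright on the balance's pan and the hook is back on its fork; I handed the job in at about 30 s.

- **Hooking:** The bail leaned about 0.45 rad towards the robot. I lowered the hook past it, brought the toe under the wire, lifted until about 1.4 N showed, then drew it upright.
- **Placing:** I lifted the cup out and carried it upright to the pan. I lowered it in sub-millimetre steps, dropped the toe clear of the bail and drew it out sideways. The gripper held only the hook's grip.
- **Last checks:** The final pictures show the cup near the middle of the pan, clear of the edge. The hook hangs as it did at the start, the plugs are in their bores, the other items have not moved and the gripper is clear.
- **Higher than intended:** Setting the hook back pressed its collar on the tines with about 15 N, the highest force I read. I eased it off before letting go.
- **Disagreed:** My first pan-centre readings from the two cameras differed by about 1 cm. The top view fitted the pan best, so I weighted it, and the pan leaves ample room for that error.

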